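# Run the crank cap home with the T-handle hex key

### The arm

A 6-joint arm with a two-finger parallel gripper is mounted at the origin on the work surface. World frame = base frame: x ahead of the robot, y to its left, z up, the work surface at z = 0. Lengths are in m, angles in rad, forces in N, time in s.
With the tool pointing down it reaches from about 0.35 to 0.925 m from the base axis. Payload 6.4 kg.
Tool frame: the origin (TCP) lies midway between the tips of the shut fingers; the grasp point (between the pads) lies 19 mm behind it (manip.grip_point_offset is the distance from the TCP to the grasp point, in m); y points along the fingers, z is the direction in which the jaws open and shut, and the axes are right-handed (so a half turn about y gives the same grasp; the last joint's range is limited). The gripper opens to 85 mm and grips with 20 to 120 N. Pads are 22 mm wide; open, the fingers measure 114 mm over their backs; the gripper's body (76 mm by 85 mm) begins 54 mm behind the grasp point. The pads swing forward as they close: fully open they stand 13 mm farther back than shut.
Start: joints at [0.942, 0.245, 1.558, -0, 1.339, -0.174], TCP at [0.286, 0.584, 0.191] pointing down, gripper open.
Joint ranges: [-3.13, 3.13], [-1.02, 2.26], [0.13, 2.54], [-0.95, 4.09], [0.21, 2.88], [-2.74, 2.74]. Speed limits (rad/s): [2.57, 2.57, 3.14, 3.14, 3.14, 3.14].

### API

Orientations are given as a unit quaternion [w, x, y, z].
In Python, from workcell import manip gives the robot as it stands.
- The arm moves only by the tool move_arm, never from a script. Its argument "steps" is a list of rows, each a list of 6 numbers: the shift along the tool's x, y, z in cm, then the turn, a rotation vector about the tool's x, y, z in degrees. In form: [[dx, dy, dz, ax, ay, az], ...]. A call has 1 to 20 rows; each row is the pose to reach, as a shift and turn from the pose commanded when the call began, along the tool's axes at that moment; what a row does not reach only later rows make up. A row lasts 1/10 s, in which the tool goes at most 50 mm and 8.59 degrees, less where a joint would pass 70% of its speed; a pose out of reach is approached as far as the arm can. A call with a gripper value outside its range is refused whole. "claw" is the finger opening in cm, from 0 to 8.54, set as the call begins (left out, the last holds). The fingers move at their own pace and stop on an object; "squeeze" is the grip in N (left out, the last holds). Time passes only in rows, so rows that repeat a pose let the fingers close. It gives the time, the measured TCP pose, the force and the opening at its end, in the units of the state.
- manip.get_obs(): the state, without advancing time (a new reading comes with each control period).
- manip.snapshot(name): name is "scene" or "top" or "wrist"; returns a dict with "frame" (420x560x3 uint8, blue, green, red), "fx", "fy", "cx", "cy" (pixels), "dist_coeffs" ([k1, k2, p1, p2, k3] as OpenCV has them; the pictures are not rectified), "xyz" and "attitude" of the camera in the world; the wrist camera has in their place "tool_from_camera" (4x4, takes a point from camera to tool coordinates, whose origin is the TCP and whose axes are the tool frame's). Camera axes: x right, y down, z forward; pixel columns grow to the right and rows downward; lengths in m; the calibration is good to about 2 mm. A picture is of the moment at which its call begins: read the wrist's pose just before it. There is no depth.
- manip.hand_in(): hands the job in, once; it reports no verdict.
The state is a dict: "t": time; "q": joint angles; "joint_vel": joint speeds; "tau": joint torques, N m; "position": TCP position; "eef_rot": TCP orientation; "ft_force": force on the tool from outside, world axes, zero at the start; "moment": the same for the moment, N m; "gripper_width": finger opening in m.
Only numpy, scipy, OpenCV 4.12 (cv2) and the standard library are available. Lean on these libraries where they do the work, as an engineer would, in place of code of your own. Each camera call takes 0.05 s, during which the arm holds its last target.

### The job

The big round cap on the motorcycle generator cover is only started in its thread: take the larger of the two T-handle hex keys out of the wooden stand, feel its tip down into the cap's recessed hex socket and screw the cap clockwise fully home to its stop, in part turns with a fresh grip on the handle as needed. Then lift the key out and stand it back in its own hole in the stand, and let go. Turn the cap only with the key, not with the fingers, and leave the smaller key and the other parts on the ledge where they are.

Things in the scene. Friction and masses are not known exactly. Their poses are not given: they have to be found in the camera images.
- key: Larger T-handle hex key, bare steel, 126 mm tall, about 0.24 kg, loose, upright in a hole of the stand. Origin: centre of the flat tip end; z up the shank, x along the crossbar. Hexagon 14 mm across flats up to 50 mm, two opposite corners on x (in line with the bar); lowest 2.8 mm bevelled to 10.7 mm across flats. Round shank 12 mm thick from 50 mm up to the crossbar
- key_bar (a point): Middle of the larger key's crossbar, on its axis, 120 mm above the tip. The bar is round, 12 mm thick, 110 mm long along the key's x, centred on the shank. Pinch it here, over the shank, from above. A released key leans up to about 3 degrees in the stand or the socket
- small_key: Smaller T-handle hex key, same shape: 100 mm tall, 10 mm across flats, crossbar 9 mm thick, 80 mm long, its axis 95.5 mm above the tip. Upright in the stand's other hole; too small for the big cap (just spins in it). To be left alone. Origin and axes as for the larger key
- stand: Fixed hardwood block, 70 x 170 x 55 mm (x, y, z), with two upright round holes 18 mm in diameter and 40 mm deep (floor 15 mm above the block's underside), mouths bevelled 2 mm. Origin: centre of its underside. Which key stands in which hole changes; the crossbars lie roughly along the block's x
- stand_hole0 (a point): Centre of the mouth of the stand's first hole, level with the block's top (55 mm up), at y = +45 mm of the stand
- stand_hole1 (a point): Centre of the mouth of the stand's second hole, level with the block's top (55 mm up), at y = -45 mm of the stand
- engine: Fixed: half of a small motorcycle crankcase with its aluminium generator cover bolted on top, lying on two battens; 170 x 340 mm, 110 mm high at the big cap. Origin: on the ledge below the big cap's centre. Long axis y: neck with four studs to +y (200 mm), gearbox lobe to -y (140 mm). A small cap, 22 mm, 10 mm hex, 70 mm away on the lobe side, is already tight: not part of the job
- cap_socket (a point): Centre of the hex socket's mouth in the big cap (aluminium, 39 mm across); turns and sinks with it. z up, x to a corner of the hexagon: 14.8 mm across flats, 18 mm deep. The mouth is 105 mm above the ledge when home, 1.5 mm higher per turn out; the cap's rim stands 2 mm above it. The bevelled tip drops in if within about 1.5 mm and 6 degrees, else it rests on the mouth
- cap (a joint): How far the big cap is unscrewed, rad: 0 is fully home against its stop, positive is anticlockwise seen from above. Starts between about 4 and 5.6. Stiff thread, about 0.12 N m to turn; stays where it is left. The key has about 6 degrees of play each way in the socket
- funnel: Red plastic funnel standing mouth down, 92 mm wide, 105 mm tall. Origin: centre of its underside. To be left alone
- mirror_mount: Black plastic mirror mount, about 65 x 34 x 48 mm. Origin: underside of its clamp block. To be left alone
- spring: Chrome kickstand spring lying along its x, about 115 mm long with its hooks, 20 mm thick. Origin: below its middle. To be left alone
- spacer: Aluminium axle spacer, a tube 24 mm in diameter and 45 mm tall standing on end. Origin: centre of its underside. To be left alone
Mind the look-alikes: they are no part of the job. What is shaped like the key but orange or yellow is not meant.

How it is judged:
On the way, in this order (a step that is already met when the one before it is completed fails the run):
1. the larger key's tip has entered the big cap's hex socket, at least 10 mm deep, with the cap not yet home (z of key in the frame of cap_socket below -0.01 m and horizontal distance between key and cap_socket below 0.004 m and value of joint cap above 1 rad), for 0.1 s.
2. the cap is screwed fully home (within 0.12 rad of its stop) with the key in its socket (value of joint cap below 0.12 rad and z of key in the frame of cap_socket below -0.008 m and horizontal distance between key and cap_socket below 0.004 m), for 0.1 s.
At the end, for the whole second after the job is handed in: The big cap is home, within 0.12 rad (7 degrees) of its stop; the larger key stands released and at rest in its hole in the stand: tip within 8 mm of the hole's centre and no more than 10 mm above the hole's floor, leaning less than 0.15 rad (value of joint cap below 0.12 rad and (horizontal distance between key and stand_hole0 below 0.008 m or horizontal distance between key and stand_hole1 below 0.008 m) and z of key in the frame of stand below 0.025 m and angle between key's own z axis and vertical below 0.15 rad and linear speed of key below 0.02 m/s and velocity of joint cap below 0.05 rad/s); the robot touches nothing.
It fails at once if the fingers press on the cap itself (contact force between the fingers and cap above 3 N).
It fails at once if the smaller key is taken out or shoved about (moved 20 mm) (distance of small_key from where it was at the start of the episode above 0.02 m).
It fails at once if a part lying on the ledge is disturbed (moved 20 mm) (distance of any of funnel, mirror_mount, spring, spacer from where it was at the start of the episode above 0.02 m).
It also fails if it takes over 72 s, if anything falls off the work surface, if the arm or the gripper's body presses on something with over 40 N, if the wrist force passes 120 N, or if a joint passes its speed limit or range.

## Working session

There is one attempt and no reset: what is moved stays moved. The work goes in short steps, Python scripts to look and compute and a tool call to move; the robot and the scene stay as the last step left them, time stands still between calls to the robot, and variables do not carry over. Pictures are saved under pics/ and viewed, and the job is handed in when it is done.

Besides the shell and the picture viewer there is one more tool, called as name(argument=value, ...), one argument or row to a line, values as JSON. move_arm: Moves the arm, as the interface text tells. Its arguments: {"type":"object","properties":{"steps":{"type":"array","items":{"type":"array","items":{"type":"number"}}},"claw":{"type":"number"},"squeeze":{"type":"number"}},"required":["steps"]}

```bash
mkdir -p pics; ls; python3 - <<'E'
from workcell import manip
import cv2,pickle
o=manip.get_obs()
for k in o: print(k,o[k])
print(manip.grip_point_offset)
for n in ["scene","top","wrist"]:
    s=manip.snapshot(n); cv2.imwrite(f"pics/{n}0.png",s["frame"]); s["obs"]=o; pickle.dump(s,open(f"pics/{n}0.pkl","wb"))
    print(n,{k:v for k,v in s.items() if k not in("frame","obs")})
E
```

```text
pics
t 0.0
q [ 9.41894003e-01  2.45799097e-01  1.55903811e+00  1.90398306e-06
  1.33869945e+00 -1.74106261e-01]
joint_vel [ 7.05361569e-04  1.17589098e-04 -4.21218012e-04 -4.25663701e-05
 -6.10564844e-04 -1.00715033e-03]
tau [ 1.94019973e-03 -4.29521763e+01 -3.26123893e+01 -1.53937918e-06
  5.46040043e-03  3.94465175e-06]
position [0.2851449  0.58340056 0.19027703]
eef_rot [-0.68827047  0.68953526 -0.15968177  0.15914336]
ft_force [-0.36005131  0.25993632 -0.5615956 ]
moment [-0.00288178 -0.00212351  0.00333441]
gripper_width 0.0852253738053076
0.0187
scene {'fx': 510.2376676270596, 'fy': 510.2376676270596, 'cx': 282.7581989323423, 'cy': 220.8292234782035, 'dist_coeffs': array([-0.01154697,  0.        ,  0.        ,  0.        ,  0.        ]), 'xyz': array([ 0.93699573, -0.70282042,  0.95934769]), 'attitude': array([-0.32720234,  0.91244136,  0.22813431, -0.09134624])}
top {'fx': 385.7997825654523, 'fy': 385.7997825654523, 'cx': 283.6758195830068, 'cy': 206.98751798222673, 'dist_coeffs': array([-0.06242853,  0.        ,  0.        ,  0.        ,  0.        ]), 'xyz': array([ 0.35793403, -0.08467737,  1.11672969]), 'attitude': array([-0.05751994,  0.70597908, -0.70206068,  0.0734561 ])}
wrist {'fx': 351.99595380516917, 'fy': 351.99595380516917, 'cx': 287.35869883599594, 'cy': 209.33270095002064, 'dist_coeffs': array([-0.0451356,  0.       ,  0.       ,  0.       ,  0.       ]), 'tool_from_camera': array([[ 4.53654558e-04,  9.55119501e-01,  2.96220414e-01,
        -7.49309399e-02],
       [ 1.06757973e-04, -2.96220489e-01,  9.55119579e-01,
        -1.82734715e-01],
       [ 9.99999891e-01, -4.01670460e-04, -2.36348396e-04,
         8.61166450e-04],
       [ 0.00000000e+00,  0.00000000e+00,  0.00000000e+00,
         1.00000000e+00]])}
```

View pics/scene0.png

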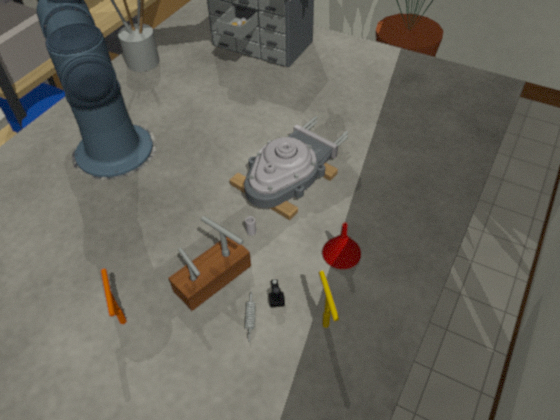

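View pics/top0.png

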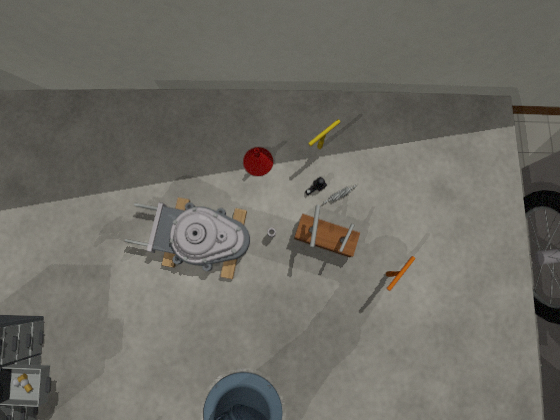

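View pics/wrist0.png

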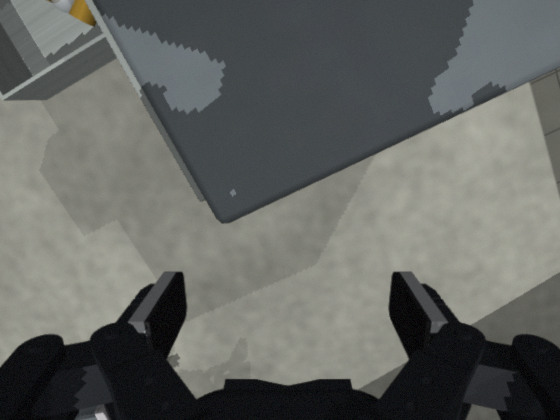

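```bash
cat > h.py <<'E'
import numpy as np,cv2,pickle
from scipy.spatial.transform import Rotation as R
def q2R(q): return R.from_quat([q[1],q[2],q[3],q[0]]).as_matrix()
def cam(s):
    K=np.array([[s["fx"],0,s["cx"]],[0,s["fy"],s["cy"]],[0,0,1.]]);D=np.array(s["dist_coeffs"])
    if "xyz" in s: return K,D,q2R(s["attitude"]),np.array(s["xyz"])
    o=s["obs"];T=np.array(s["tool_from_camera"]);Rt=q2R(o["eef_rot"])
    return K,D,Rt@T[:3,:3],Rt@T[:3,3]+np.array(o["position"])
def unproj(s,px,z):
    K,D,Rc,c=cam(s)
    u=cv2.undistortPoints(np.array(px,float).reshape(-1,1,2),K,D).reshape(-1,2)
    d=np.c_[u,np.ones(len(u))]@Rc.T
    z=np.broadcast_to(z,len(u))
    return c+d*((z-c[2])/d[:,2])[:,None]
def proj(s,P):
    K,D,Rc,c=cam(s)
    Pc=(np.array(P,float).reshape(-1,3)-c)@Rc
    return cv2.projectPoints(Pc,np.zeros(3),np.zeros(3),K,D)[0].reshape(-1,2)
def tri(views):  # [(s,px)]
    A=np.zeros((3,3));b=np.zeros(3)
    for s,px in views:
        K,D,Rc,c=cam(s);u=cv2.undistortPoints(np.array(px,float).reshape(1,1,2),K,D).ravel()
        d=Rc@np.array([u[0],u[1],1]);d/=np.linalg.norm(d);M=np.eye(3)-np.outer(d,d);A+=M;b+=M@c
    return np.linalg.solve(A,b)
def load(n): return pickle.load(open(f"pics/{n}.pkl","rb"))
def snap(view,name):
    from workcell import manip
    o=manip.get_obs();s=manip.snapshot(view);s["obs"]=o
    cv2.imwrite(f"pics/{name}.png",s["frame"]);pickle.dump(s,open(f"pics/{name}.pkl","wb"));return s
def crop(s,name,x0,y0,x1,y1,k):
    cv2.imwrite(f"pics/{name}.png",cv2.resize(s["frame"][y0:y1,x0:x1],None,fx=k,fy=k,interpolation=cv2.INTER_CUBIC))
E
python3 - <<'E'
from h import *
s=load("top0"); crop(s,"top0a",280,190,380,270,8); crop(s,"top0b",140,190,280,290,5.7)
s=load("scene0"); crop(s,"sc0a",160,205,260,310,5.7)
crop(s,"sc0b",225,115,355,220,5.7)
E
```

```text
(no output)
```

View pics/top0a.png

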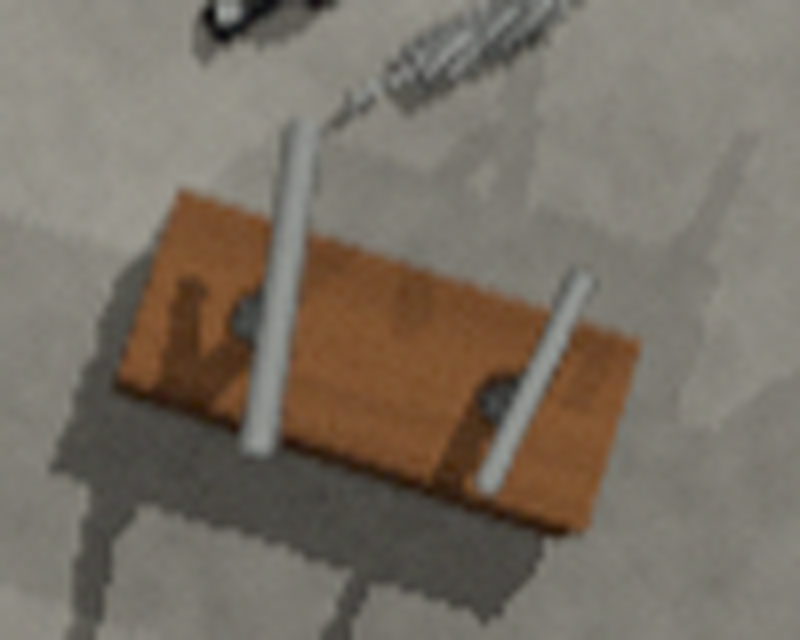

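View pics/top0b.png

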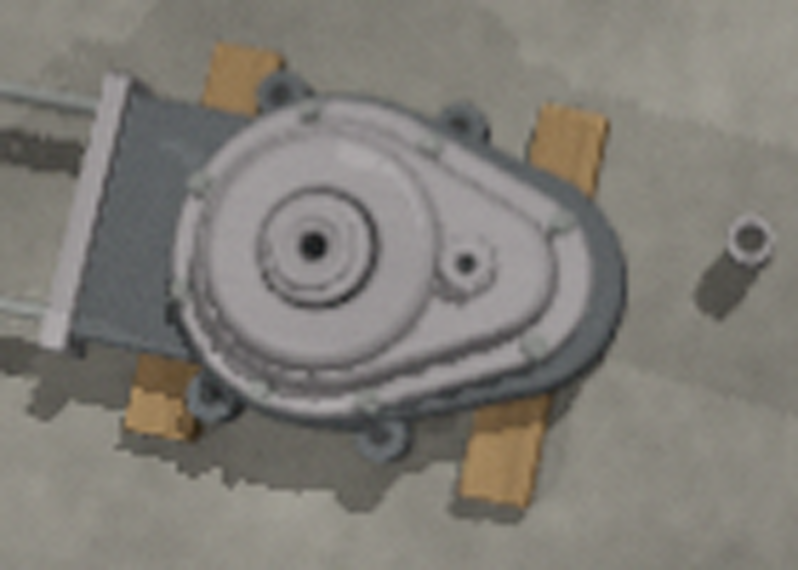

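View pics/sc0a.png

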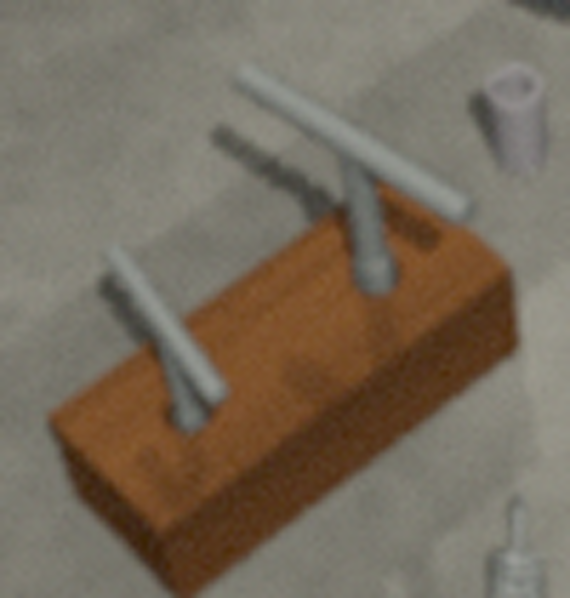

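View pics/sc0b.png

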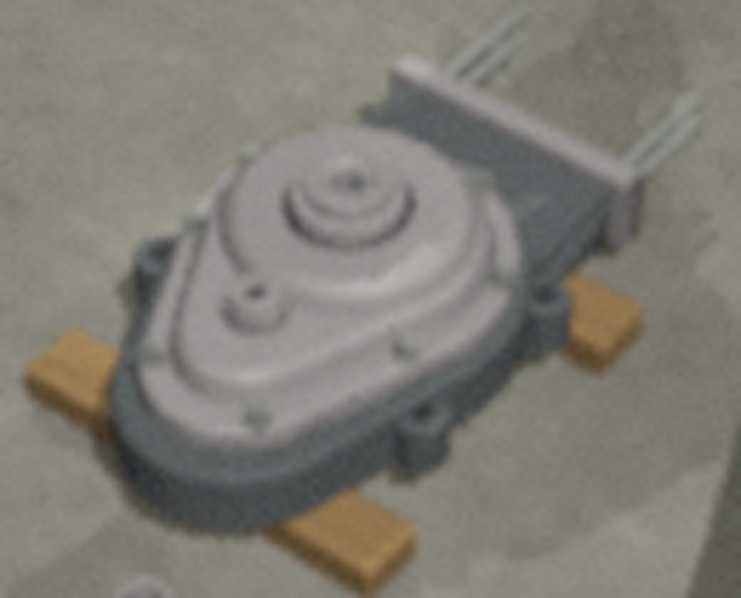

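```bash
python3 - <<'E'
from h import *
np.set_printoptions(precision=4,suppress=True)
t=load("top0");s=load("scene0")
f=lambda p,x,y,k:np.array(p,float)/k+[x,y]-0.5+0.5/k
a=lambda *p:f(p,280,190,8); b=lambda *p:f(p,140,190,5.7)
sa=lambda *p:f(p,160,205,5.7); sb=lambda *p:f(p,225,115,5.7)
e=unproj(t,[a(302,124),a(259,447)],0.135);print("bar",e,e.mean(0),np.linalg.norm(e[0]-e[1]))
es=unproj(s,[sa(243,74),sa(465,208)],0.135);print("bar scene",es,es.mean(0),np.linalg.norm(es[0]-es[1]))
se=unproj(t,[a(580,274),a(488,488)],0.1105);print("small",se,se.mean(0),np.linalg.norm(se[0]-se[1]))
c=unproj(t,[a(182,192),a(638,342),a(585,530),a(118,380)],0.055);print("stand",c,c.mean(0),[np.linalg.norm(c[i]-c[i-1]) for i in range(4)])
cs=unproj(s,[sa(52,418),sa(163,528),sa(512,270),],0.055);print("stand scene",cs)
print("sock",unproj(t,[b(314,245)],0.106),unproj(s,[sb(350,185)],0.106),tri([(t,b(314,245)),(s,sb(350,185))]))
print("small cap",unproj(t,[b(466,264)],0.09))
print("spacer",unproj(t,[b(750,240)],0.045))
E
```

```text
bar [[ 0.548  -0.194   0.135 ]
 [ 0.4431 -0.179   0.135 ]] [ 0.4956 -0.1865  0.135 ] 0.10599253072715172
bar scene [[ 0.4427 -0.1788  0.135 ]
 [ 0.5488 -0.194   0.135 ]] [ 0.4958 -0.1864  0.135 ] 0.10711898920230233
small [[ 0.5029 -0.2885  0.1105]
 [ 0.4321 -0.2562  0.1105]] [ 0.4675 -0.2724  0.1105] 0.07778025969254994
stand [[ 0.539  -0.1605  0.055 ]
 [ 0.4871 -0.3194  0.055 ]
 [ 0.4219 -0.299   0.055 ]
 [ 0.4729 -0.1381  0.055 ]] [ 0.4802 -0.2293  0.055 ] [np.float64(0.0697549015298469), np.float64(0.16715271022722114), np.float64(0.06834514559298721), np.float64(0.16887211522385465)]
stand scene [[ 0.4261 -0.3002  0.055 ]
 [ 0.4903 -0.3198  0.055 ]
 [ 0.5429 -0.1619  0.055 ]]
sock [[0.4775 0.1266 0.106 ]] [[0.4807 0.1255 0.106 ]] [0.4785 0.1278 0.1029]
small cap [[0.471  0.0584 0.09  ]]
spacer [[ 0.4887 -0.0739  0.045 ]]
```

```bash
cat >> h.py <<'E'
def plan(pos,xdir_deg,o=None):
    """tool-down target: tool x at heading xdir_deg (world, ccw), tool y down. prints shift cm & turn deg in current tool axes"""
    from workcell import manip
    o=o or manip.get_obs();Rt=q2R(o["eef_rot"]);p=np.array(o["position"])
    a=np.radians(xdir_deg);x=np.array([np.cos(a),np.sin(a),0]);y=np.array([0,0,-1.]);Rd=np.c_[x,y,np.cross(x,y)]
    d=Rt.T@(np.array(pos)-p)*100;rv=R.from_matrix(Rt.T@Rd).as_rotvec(degrees=True)
    cur=np.degrees(np.arctan2(Rt[1,0],Rt[0,0]))
    print("t",o["t"],"heading",round(cur,2),"q6",round(np.degrees(o["q"][5]),1),"q1",round(np.degrees(o["q"][0]),1),"down",Rt[:,1].round(4),"pos",p.round(4),"F",np.round(o["ft_force"],1),"M",np.round(o["moment"],2),"w",round(o["gripper_width"],4))
    print("shift cm",d.round(3),"turn deg",rv.round(2))
E
python3 - <<'E'
from h import *
plan([0.478-0.03,0.127,0.28],0)
E
```

```text
t 0.15 heading -26.06 q6 -10.0 q1 54.0 down [-9.0e-04 -1.3e-03 -1.0e+00] pos [0.2852 0.5835 0.1905] F [ 0.7  0.3 -0.2] M [-0.04  0.01  0.04] w 0.0856
shift cm [ 34.673  -8.906 -33.874] turn deg [  0.08 -26.06  -0.03]
```

move_arm(
  steps=[
    [3,-2,-3,0,-3,0],
    [7,-5,-7,0,-6,0],
    [11,-7,-11,0,-9,0],
    [15,-8.9,-15,0,-12,0],
    [19,-8.9,-19,0,-15,0],
    [23,-8.9,-23,0,-18,0],
    [27,-8.9,-27,0,-21,0],
    [31,-8.9,-31,0,-24,0],
    [34.7,-8.9,-33.9,0,-26,0],
    [34.7,-8.9,-33.9,0,-26,0],
    [34.7,-8.9,-33.9,0,-26,0],
    [34.7,-8.9,-33.9,0,-26,0],
  ],
  claw=5,
)

```text
t: 1.35
position: [0.4485, 0.1259, 0.2801]
eef_rot: [0.707, -0.707, 0.002, -0.001]
ft_force: [-1.1, 0.2, 0.1]
gripper_width: 0.0501
```

```bash
python3 - <<'E'
from h import *
s=snap("wrist","w1"); plan([0.4957,-0.1865,0.24],-8,s["obs"])
print(proj(s,[0.478,0.127,0.106]))
crop(s,"w1a",237,159,337,259,6)
E
```

```text
t 1.35 heading -0.23 q6 -88.1 q1 1.7 down [-8.e-04  3.e-04 -1.e+00] pos [0.4485 0.1259 0.2801] F [-1.1  0.2  0.1] M [ 0.    0.05 -0.01] w 0.0501
shift cm [  4.854   3.994 -31.224] turn deg [-0.01  7.77 -0.05]
[[288.08102363 203.58719152]]
```

View pics/w1.png

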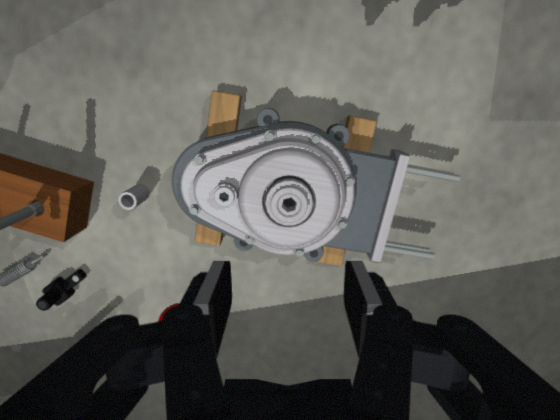

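View pics/w1a.png

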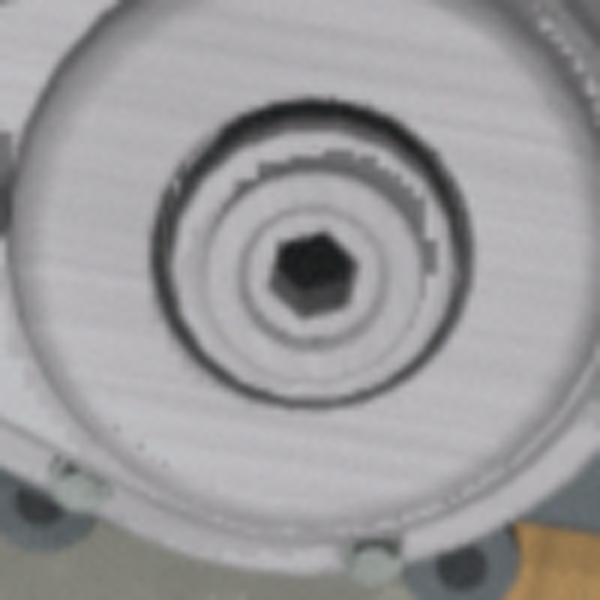

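```bash
python3 - <<'E'
from h import *
s=load("w1")
crop(s,"w1b",277,192,302,217,24)
E
```

```text
(no output)
```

View pics/w1b.png

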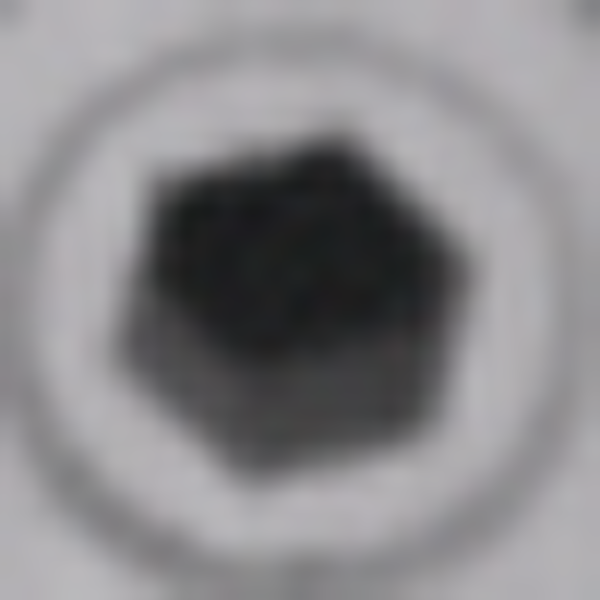

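```bash
python3 - <<'E'
from h import *
np.set_printoptions(precision=4,suppress=True)
s=load("w1")
v=np.array([(345,132),(472,265),(437,432),(250,487),(118,358),(152,180)])/24+[277,192]-0.5+.5/24
P=unproj(s,v,0.1063);c=P.mean(0);d=P-c;print(c,np.linalg.norm(d,axis=1)*1e3,np.degrees(np.arctan2(d[:,1],d[:,0]))%60, "exp corner r 8.54")
plan([0.4785-0.012,0.127,0.22],-8)
E
```

```text
[0.4788 0.1278 0.1063] [8.3704 8.0061 8.418  8.4302 8.137  8.6402] [44.8865 44.5109 47.6964 45.9273 45.5919 46.5403] exp corner r 8.54
t 1.4 heading -0.11 q6 -88.1 q1 1.8 down [-0.0007  0.0005 -1.    ] pos [0.4481 0.1271 0.2801] F [ 0.3  0.8 -0.3] M [ 0.01 -0.01  0.03] w 0.0499
shift cm [ 1.842  6.01  -0.005] turn deg [-0.02  7.89 -0.04]
```

move_arm(
  steps=[
    [0.8,3,0,0,4,0],
    [1.8,6,0,0,8,0],
    [1.8,6,0,0,8,0],
    [1.8,6,0,0,8,0],
    [1.8,6,0,0,8,0],
  ],
)

```text
t: 1.9
position: [0.4668, 0.1278, 0.2223]
eef_rot: [0.706, -0.705, 0.048, -0.05]
ft_force: [0.6, -0.4, 0.2]
gripper_width: 0.0501
```

```bash
python3 - <<'E'
from h import *
for i in range(4):
    s=snap("wrist",f"w2{i}"); print(s["obs"]["position"],s["obs"]["eef_rot"])
    print(proj(s,[0.4788,0.1278,0.1063]))
u,v=proj(s,[0.4788,0.1278,0.1063])[0].astype(int);print(u-20,v-20)
crop(s,"w2b",u-20,v-20,u+20,v+20,15)
plan([0.4957,-0.1865,0.24],-8,s["obs"])
E
```

```text
[0.46683149 0.12782994 0.22228582] [ 0.70555396 -0.70528672  0.04785433 -0.04974149]
[[288.5220648  202.41954128]]
[0.46699436 0.12762238 0.22244594] [ 0.70554406 -0.7052696   0.04785436 -0.05012315]
[[288.72909726 202.09174908]]
[0.46700221 0.12745068 0.22233474] [ 0.70551982 -0.70526846  0.04805382 -0.0502892 ]
[[288.93186356 202.09763835]]
[0.46692464 0.12729297 0.22207715] [ 0.70548918 -0.70527893  0.04832131 -0.05031596]
[[289.13802923 202.28175624]]
269 182
t 2.05 heading -8.0 q6 -80.2 q1 1.8 down [ 2.8e-03  1.0e-04 -1.0e+00] pos [0.4669 0.1273 0.2221] F [-0.4 -0.  -0.2] M [-0.04  0.01  0.02] w 0.0502
shift cm [  7.221  -1.787 -30.673] turn deg [-0.03  0.    0.16]
```

View pics/w2b.png

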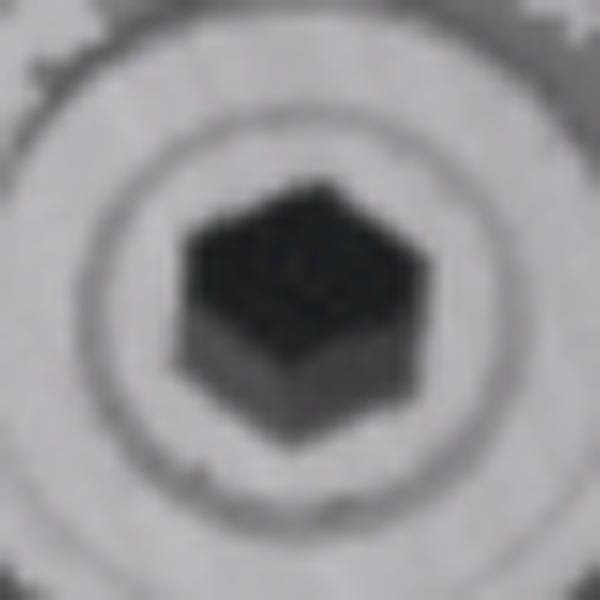

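```bash
python3 - <<'E'
from h import *
np.set_printoptions(precision=4,suppress=True)
v=np.array([(318,178),(432,258),(418,400),(290,450),(172,365),(182,238)])/15+[269,182]-0.5+.5/15
for i in range(4):
    s=load(f"w2{i}")
    P=unproj(s,v,0.1063);c=P.mean(0);d=P-c;a=np.degrees(np.arctan2(d[:,1],d[:,0]))%60;print(c,np.linalg.norm(d,axis=1)*1e3,a,a.mean())
E
```

```text
[0.4789 0.1279 0.1063] [8.4105 8.3934 8.627  8.353  8.26   8.48  ] [45.7481 46.758  44.8465 47.2249 43.742  48.191 ] 46.08510074399896
[0.4792 0.1277 0.1063] [8.4165 8.3983 8.6324 8.359  8.2647 8.4851] [45.7183 46.7302 44.811  47.1947 43.713  48.155 ] 46.05370533977639
[0.4792 0.1275 0.1063] [8.4132 8.3951 8.6291 8.3558 8.2617 8.4819] [45.6885 46.7007 44.782  47.165  43.6836 48.1261] 46.024308789361264
[0.479  0.1274 0.1063] [8.4051 8.3877 8.6211 8.3477 8.2544 8.4741] [45.6638 46.6755 44.7615 47.1406 43.6592 48.1059] 46.0010789983371
```

move_arm(
  steps=[
    [1,-1,-4,0,0,0],
    [2,-1.3,-8,0,0,0],
    [3,-1.3,-12,0,0,0],
    [4,-1.3,-16,0,0,0],
    [5,-1.3,-20,0,0,0],
    [5.5,-1.3,-24,0,0,0],
    [6,-1.3,-28,0,0,0],
    [6.2,-1.3,-30.7,0,0,0],
    [6.2,-1.3,-30.7,0,0,0],
    [6.2,-1.3,-30.7,0,0,0],
    [6.2,-1.3,-30.7,0,0,0],
  ],
)

```text
t: 3.2
position: [0.4848, -0.1848, 0.2336]
eef_rot: [0.705, -0.705, 0.049, -0.049]
ft_force: [-0.2, -0.2, 0.1]
gripper_width: 0.0501
```

```bash
python3 - <<'E'
from h import *
s=snap("wrist","w3");plan([0.4957,-0.1865,0.116],-8,s["obs"]);s=snap("wrist","w31");plan([0.4957,-0.1865,0.116],-8,s["obs"]);
E
```

```text
t 3.2 heading -8.0 q6 -115.4 q1 -33.4 down [ 4.e-04  1.e-04 -1.e+00] pos [ 0.4848 -0.1848  0.2336] F [-0.2 -0.2  0.1] M [-0.02  0.07 -0.  ] w 0.0501
shift cm [ 1.098 11.764 -0.014] turn deg [-0.01 -0.    0.02]
t 3.25 heading -7.98 q6 -115.4 q1 -33.4 down [ 3.e-04  1.e-04 -1.e+00] pos [ 0.4849 -0.1847  0.2336] F [ 0.  -0.1  0.6] M [0.02 0.01 0.07] w 0.0498
shift cm [ 1.096 11.76  -0.032] turn deg [-0.01  0.02  0.02]
```

View pics/w3.png

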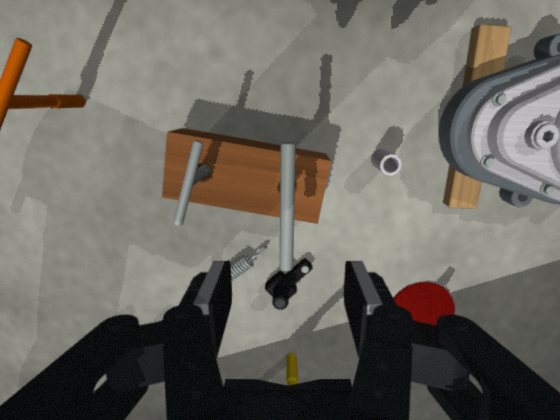

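```bash
python3 - <<'E'
from h import *
np.set_printoptions(precision=4,suppress=True)
s=load("w3")
crop(s,"w3a",247,135,327,285,4)
P=unproj(s,[(288,144.5),(287,273)],0.135);print(P,P.mean(0),np.linalg.norm(P[1]-P[0]),np.degrees(np.arctan2(*(P[1]-P[0])[[1,0]])))
E
```

```text
[[ 0.4441 -0.178   0.135 ]
 [ 0.5559 -0.1946  0.135 ]] [ 0.5    -0.1863  0.135 ] 0.11303008687400998 -8.446551937366516
```

View pics/w3a.png

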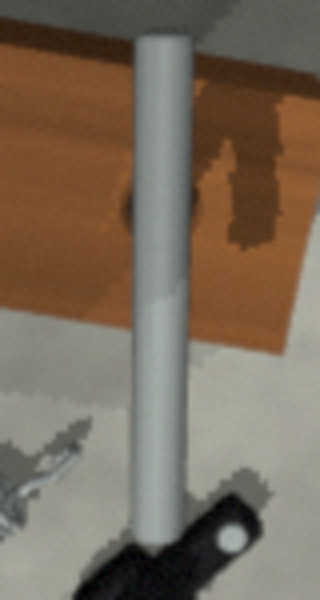

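move_arm(
  steps=[
    [1.2,3,0,0,0,0],
    [1.2,6,0,0,0,0],
    [1.2,9,0,0,0,0],
    [1.2,11.2,0,0,0,0],
    [1.2,11.7,0,0,0,0],
    [1.2,11.7,0,0,0,0],
    [1.2,11.7,0,0,0,0],
  ],
)

```text
t: 4.0
position: [0.4976, -0.1876, 0.118]
eef_rot: [-0.705, 0.706, -0.049, 0.05]
ft_force: [-0.4, 0.0, -0.1]
gripper_width: 0.0498
```

```bash
python3 - <<'E'
from h import *
s=snap("wrist","w4");plan([0.497,-0.1864,0.116],-8,s["obs"])
s=snap("scene","s4");crop(s,"s4a",150,170,290,310,4)
E
```

```text
t 4.0 heading -8.02 q6 -114.9 q1 -32.9 down [ 0.0022 -0.0014 -1.    ] pos [ 0.4976 -0.1876  0.118 ] F [-0.4  0.  -0.1] M [-0.02 -0.03 -0.03] w 0.0498
shift cm [-0.078  0.2    0.114] turn deg [ 0.06 -0.02  0.14]
```

View pics/w4.png

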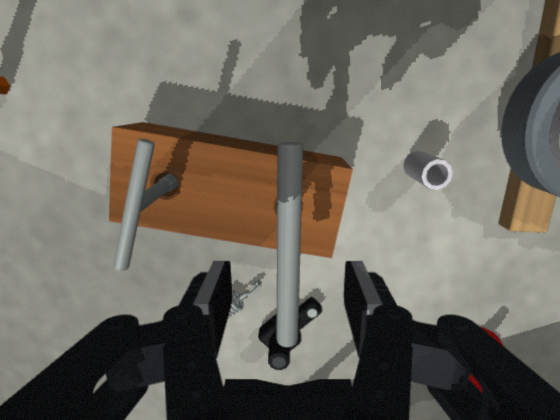

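View pics/s4a.png

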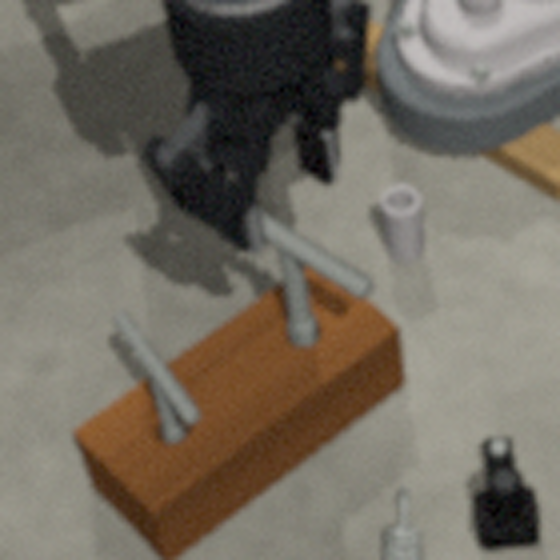

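```bash
python3 - <<'E'
from h import *
s=load("s4");o=s["obs"];Rt=q2R(o["eef_rot"]);p=o["position"]
f=lambda P:(proj(s,P)[0]-[150,170])*4
print(f(p),f(p+Rt[:,2]*.025),f(p-Rt[:,2]*.025),f(p-Rt[:,1]*.019), f([.4957,-.1865,.135]))
w=load("w4");P=unproj(w,[(289.5,143),(288,345)],0.135);print(P,P.mean(0),np.linalg.norm(P[1]-P[0]))
print(proj(w,p),proj(w,p+Rt[:,2]*.025),proj(w,p-Rt[:,2]*.025))
E
```

```text
[290.40533875 259.55622739] [321.16170987 229.5254178 ] [258.91878637 290.30189235] [286.39298663 236.82817389] [285.01471156 236.45754155]
[[ 0.44261969 -0.17827233  0.135     ]
 [ 0.55408562 -0.19467018  0.135     ]] [ 0.49835265 -0.18647125  0.135     ] 0.11266562713398992
[[286.06611133 240.56135489]] [[330.81127664 240.52631193]] [[241.32673602 240.55073375]]
```

```bash
python3 - <<'E'
from h import *
s=load("s4");o=s["obs"];Rt=q2R(o["eef_rot"]);p=o["position"]
im=cv2.resize(s["frame"][130:260,160:290],None,fx=4.5,fy=4.5,interpolation=cv2.INTER_CUBIC)
im=cv2.convertScaleAbs(im,alpha=1.8,beta=20)
for d in (0,.019,.04,.073):
  for e in (-.025,.025):
    u=(proj(s,p-Rt[:,1]*d+Rt[:,2]*e)[0]-[160,130])*4.5
    cv2.circle(im,tuple(int(x) for x in u),3,(0,0,255),-1)
cv2.imwrite("pics/s4b.png",im)
w=load("w4");im=cv2.convertScaleAbs(w["frame"],alpha=1.8,beta=20)
for d in (0,.019,.04,.073):
  for e in (-.025,.025):
   for x in (-.011,.011):
    u=(proj(w,p-Rt[:,1]*d+Rt[:,2]*e+Rt[:,0]*x)[0])
    cv2.circle(im,tuple(int(x) for x in u),3,(0,0,255),-1)
cv2.imwrite("pics/w4b.png",im)
E
```

```text
(no output)
```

View pics/s4b.png

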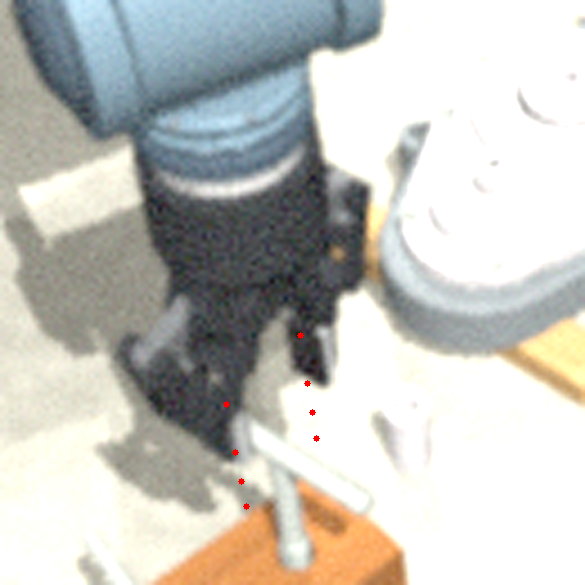

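View pics/w4b.png

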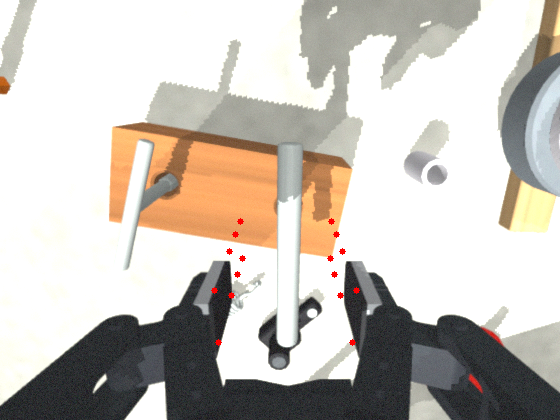

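move_arm(
  steps=[
    [0,-2.5,0,0,0,0],
    [0,-5,0,0,0,0],
    [0,-5,0,0,0,0],
    [0,-5,0,0,0,0],
    [0,-5,0,0,0,0],
    [0,-5,0,0,0,0],
    [0,-5,0,0,0,0],
  ],
  claw=1.2,
  squeeze=20,
)

```text
t: 4.8
position: [0.4961, -0.1871, 0.1654]
eef_rot: [0.706, -0.705, 0.05, -0.049]
ft_force: [-0.6, 0.6, 0.5]
gripper_width: 0.0118
```

```bash
cat > v.py <<'E'
from h import *
import sys
n=sys.argv[1]; h=float(sys.argv[2])
w=snap("wrist","w"+n);s=snap("scene","s"+n);o=w["obs"];Rt=q2R(o["eef_rot"]);p=o["position"];plan(p,0,o)
im=cv2.resize(s["frame"][110:260,160:310],None,fx=4,fy=4,interpolation=cv2.INTER_CUBIC)
im=cv2.convertScaleAbs(im,alpha=1.8,beta=20)
for d in (0,.019,.04,.073):
  for e in (-h,h):
    u=(proj(s,p-Rt[:,1]*d+Rt[:,2]*e)[0]-[160,110])*4
    cv2.circle(im,tuple(int(x) for x in u),2,(0,0,255),-1)
im2=cv2.convertScaleAbs(w["frame"],alpha=1.8,beta=20)
for d in (0,.019,.04,.073):
  for e in (-h,h):
   for x in (-.011,.011):
    u=(proj(w,p-Rt[:,1]*d+Rt[:,2]*e+Rt[:,0]*x)[0])
    cv2.circle(im2,tuple(int(x) for x in u),2,(0,0,255),-1)
cv2.imwrite("pics/s"+n+"b.png",im);cv2.imwrite("pics/w"+n+"b.png",im2)
E
python3 v.py 5 .006
```

```text
t 4.8 heading -8.06 q6 -114.9 q1 -32.9 down [-1.4e-03  9.0e-04 -1.0e+00] pos [ 0.4961 -0.1871  0.1654] F [-0.6  0.6  0.5] M [ 0.06 -0.01  0.01] w 0.0118
shift cm [0. 0. 0.] turn deg [-0.05 -8.06 -0.09]
```

View pics/s5b.png

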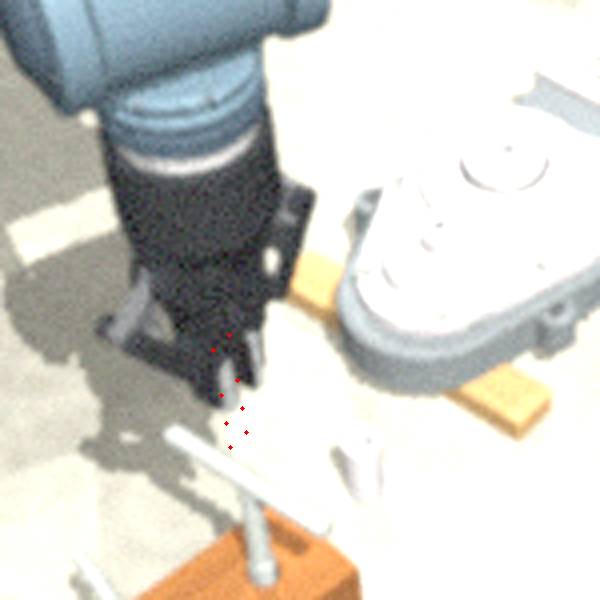

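View pics/w5b.png

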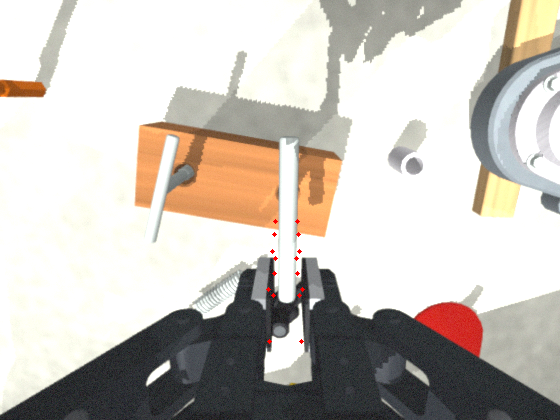

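move_arm(
  steps=[
    [0,0,0,0,0,0],
    [0,0,0,0,0,0],
    [0,0,0,0,0,0],
    [0,0,0,0,0,0],
    [0,2.5,0,0,0,0],
    [0,4.9,0,0,0,0],
    [0,4.9,0,0,0,0],
    [0,4.9,0,0,0,0],
  ],
  claw=4,
)

```text
t: 5.7
position: [0.4965, -0.1874, 0.1176]
eef_rot: [0.705, -0.705, 0.05, -0.05]
ft_force: [0.1, 0.5, 0.3]
gripper_width: 0.0401
```

move_arm(
  steps=[
    [0,0,0,0,0,0],
    [0,0,0,0,0,0],
    [0,0,0,0,0,0],
    [0,0,0,0,0,0],
    [0,0,0,0,0,0],
    [0,0,0,0,0,0],
  ],
  claw=0.8,
  squeeze=20,
)

```text
t: 6.3
position: [0.4966, -0.1874, 0.1175]
eef_rot: [-0.705, 0.705, -0.05, 0.05]
ft_force: [0.1, -0.3, 0.2]
gripper_width: 0.0082
```

```bash
python3 v.py 6 .006
```

```text
t 6.3 heading -8.06 q6 -114.9 q1 -32.9 down [ 1.e-04 -1.e-04 -1.e+00] pos [ 0.4966 -0.1874  0.1175] F [ 0.1 -0.3  0.2] M [-0.    0.04 -0.03] w 0.0082
shift cm [0. 0. 0.] turn deg [ 0.   -8.06  0.01]
```

View pics/s6b.png

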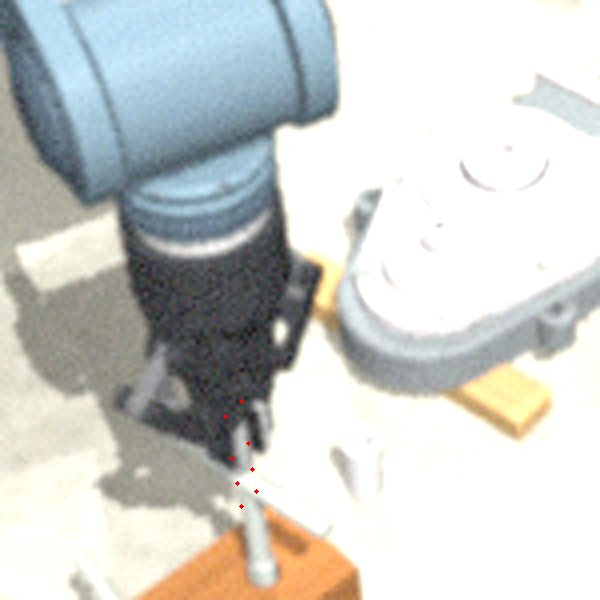

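View pics/w6b.png

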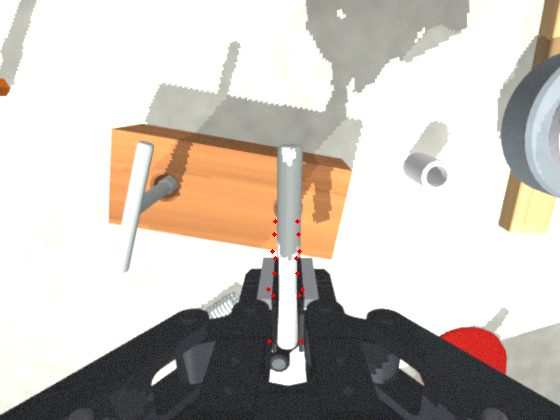

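move_arm(
  steps=[
    [0,0,0.1,0,0,0],
    [0,0,0.1,0,0,0],
    [0,0,0.1,0,0,0],
    [0,0.5,0.1,0,0,0],
    [0,1.5,0.1,0,0,0],
    [0,2.5,0.1,0,0,0],
    [0,3.5,0.1,0,0,0],
    [0,3.5,0.1,0,0,0],
    [0,3.5,0.1,0,0,0],
  ],
  claw=4.5,
)

```text
t: 7.3
position: [0.4965, -0.1863, 0.0819]
eef_rot: [0.706, -0.705, 0.05, -0.049]
ft_force: [0.1, -0.4, 0.0]
gripper_width: 0.045
```

move_arm(
  steps=[
    [0,0,0,0,0,0],
    [0,0,0,0,0,0],
    [0,0,0,0,0,0],
    [0,0,0,0,0,0],
    [0,0,0,0,0,0],
    [0,0,0,0,0,0],
  ],
  claw=0.8,
  squeeze=40,
)

```text
t: 7.9
position: [0.4972, -0.1867, 0.083]
eef_rot: [-0.705, 0.706, -0.049, 0.05]
ft_force: [-1.2, 0.0, 3.2]
gripper_width: 0.0107
```

```bash
python3 v.py 7 .006
```

```text
t 7.9 heading -8.06 q6 -114.8 q1 -32.8 down [ 1.e-03 -7.e-04 -1.e+00] pos [ 0.4972 -0.1867  0.083 ] F [-1.2  0.   3.2] M [ 0.03  0.01 -0.01] w 0.0107
shift cm [0. 0. 0.] turn deg [ 0.03 -8.06  0.06]
```

View pics/s7b.png

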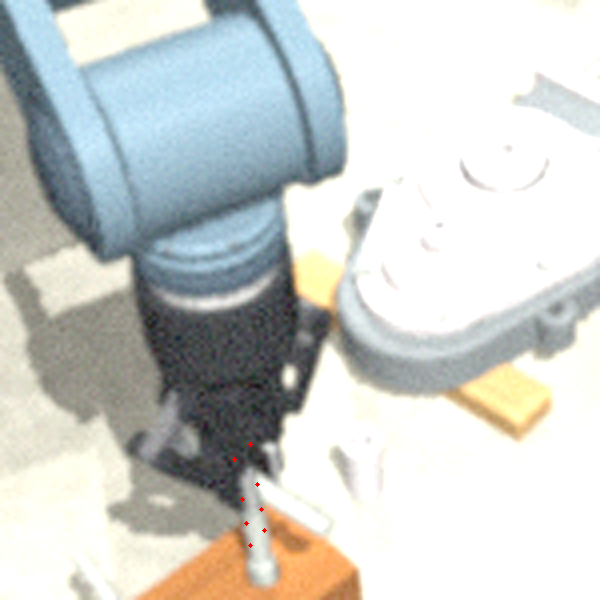

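View pics/w7b.png

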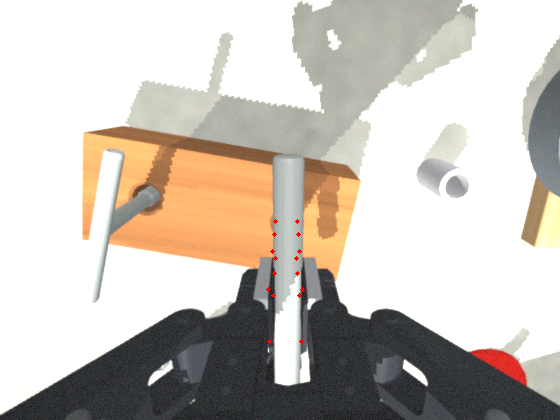

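move_arm(
  steps=[
    [0,0,0,0,0,0],
    [0,0,0,0,0,0],
    [0,-0.7,0,0,0,0],
    [0,-1.5,0,0,0,0],
    [0,-2.5,0,0,0,0],
    [0,-2.5,0,0,0,0],
    [0,-2.5,0,0,0,0],
  ],
  claw=0.5,
  squeeze=70,
)

```text
t: 8.7
position: [0.4966, -0.1863, 0.1076]
eef_rot: [0.705, -0.705, 0.05, -0.05]
ft_force: [0.4, 0.2, -3.5]
gripper_width: 0.0093
```

```bash
python3 v.py 8 .006
```

```text
t 8.7 heading -8.05 q6 -114.8 q1 -32.8 down [ 0.  0. -1.] pos [ 0.4966 -0.1863  0.1076] F [ 0.4  0.2 -3.5] M [ 0.07  0.   -0.01] w 0.0093
shift cm [0. 0. 0.] turn deg [-0.   -8.05  0.  ]
```

View pics/s8b.png

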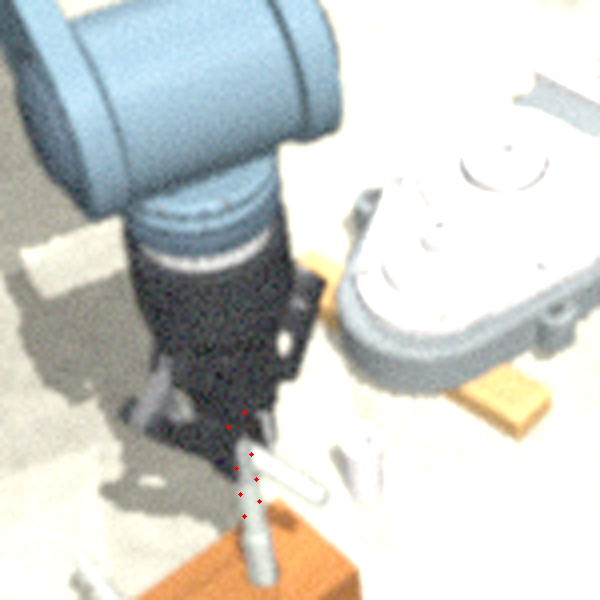

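View pics/w8b.png

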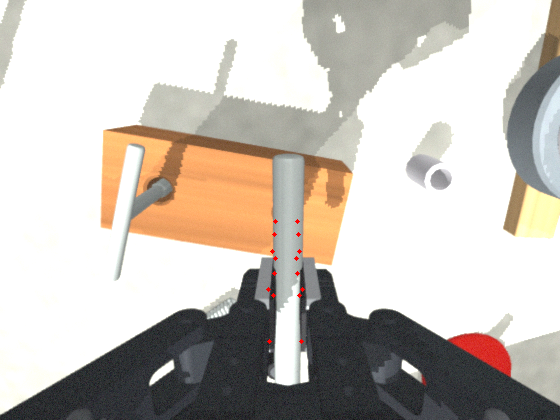

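```bash
python3 - <<'E'
from h import *
np.set_printoptions(precision=4,suppress=True)
w=load("w8");K,D,_,_=cam(w);T=w["tool_from_camera"]
for d in (.049,.052,.055):
    u=cv2.undistortPoints(np.array([[[288,156.]],[[287,384.]]]),K,D).reshape(-1,2);r=np.c_[u,[1,1]]@T[:3,:3].T;c=T[:3,3]
    P=c+r*((-d-c[1])/r[:,1])[:,None];print(d,P,P.mean(0),np.linalg.norm(P[1]-P[0]))
crop(w,"w8c",250,140,330,400,2.3)
E
```

```text
0.049 [[-0.0545 -0.049   0.0008]
 [ 0.0539 -0.049   0.0004]] [-0.0003 -0.049   0.0006] 0.10837826372346404
0.052 [[-0.0549 -0.052   0.0008]
 [ 0.051  -0.052   0.0004]] [-0.0019 -0.052   0.0006] 0.10594703975797483
0.055 [[-0.0554 -0.055   0.0008]
 [ 0.0481 -0.055   0.0004]] [-0.0036 -0.055   0.0006] 0.1035158157924856
```

View pics/w8c.png

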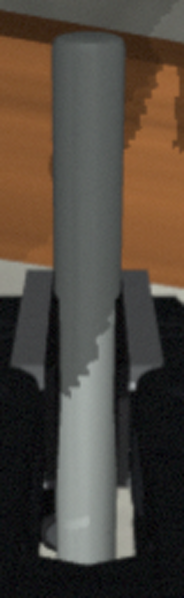

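```bash
python3 - <<'E'
from h import *
plan([0.4785,0.1272,0.210],46)
E
```

```text
t 8.8 heading -8.06 q6 -114.8 q1 -32.8 down [-1.e-03  6.e-04 -1.e+00] pos [ 0.4963 -0.1861  0.1069] F [-0.7 -0.5 -3.2] M [-0.07 -0.01 -0.02] w 0.01
shift cm [ -6.162 -10.284  30.778] turn deg [-5.000e-02 -5.406e+01 -4.000e-02]
```

move_arm(
  steps=[
    [0,-2.5,0,0,0,0],
    [0,-5,0,0,0,0],
    [0,-7.5,1,0,0,0],
    [-0.6,-9.5,3,0,-5,0],
    [-1.2,-10.3,6,0,-10,0],
    [-1.8,-10.3,9,0,-15,0],
    [-2.4,-10.3,12,0,-20,0],
    [-3,-10.3,15,0,-25,0],
    [-3.6,-10.3,18,0,-30,0],
    [-4.2,-10.3,21,0,-35,0],
    [-4.8,-10.3,24,0,-40,0],
    [-5.4,-10.3,27,0,-45,0],
    [-5.9,-10.3,29.5,0,-50,0],
    [-6.2,-10.3,30.8,0,-54,0],
    [-6.2,-10.3,30.8,0,-54,0],
    [-6.2,-10.3,30.8,0,-54,0],
    [-6.2,-10.3,30.8,0,-54,0],
  ],
)

```text
t: 10.5
position: [0.4785, 0.1265, 0.2101]
eef_rot: [-0.651, 0.651, 0.275, -0.276]
ft_force: [0.1, -0.7, -2.1]
gripper_width: 0.0095
```

```bash
cat > v2.py <<'E'
from h import *
import sys
n=sys.argv[1]
w=snap("wrist","w"+n);s=snap("scene","s"+n);o=w["obs"];Rt=q2R(o["eef_rot"]);p=o["position"];plan([0.4785,0.1272,0.2],46,o)
x0,y0,x1,y1=225,75,345,185
im=cv2.resize(s["frame"][y0:y1,x0:x1],None,fx=6,fy=6,interpolation=cv2.INTER_CUBIC)
im=cv2.convertScaleAbs(im,alpha=1.3,beta=0)
def dot(P,c):
    u=(proj(s,P)[0]-[x0,y0]+.5)*6; cv2.circle(im,tuple(int(x) for x in u),2,c,-1)
dot(p+Rt[:,1]*.068,(0,0,255)); dot(p-Rt[:,1]*.052,(0,0,255)); dot([.479,.1272,.106],(0,255,0))
cv2.imwrite("pics/s"+n+"b.png",im)
E
python3 v2.py 9
```

```text
t 10.5 heading 45.84 q6 -134.2 q1 1.7 down [-5.e-04 -3.e-04 -1.e+00] pos [0.4785 0.1265 0.2101] F [ 0.1 -0.7 -2.1] M [-0.04 -0.02 -0.02] w 0.0095
shift cm [0.052 1.012 0.044] turn deg [-0.01 -0.16 -0.03]
```

View pics/s9b.png

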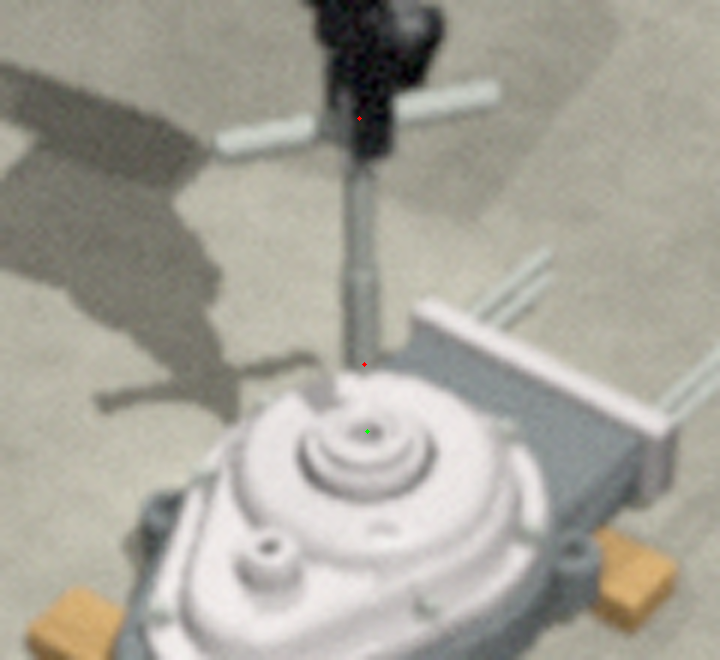

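View pics/w9.png

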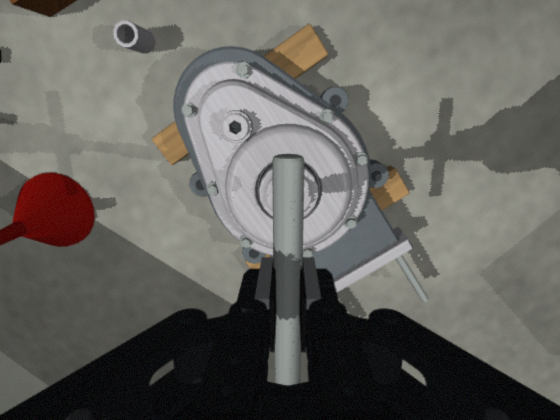

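move_arm(
  steps=[
    [0.05,1.5,0.04,0,0,0],
    [0.05,2.8,0.04,0,0,0],
    [0.05,3.2,0.04,0,0,0],
    [0.05,3.4,0.04,0,0,0],
    [0.05,3.6,0.04,0,0,0],
    [0.05,3.8,0.04,0,0,0],
    [0.05,3.9,0.04,0,0,0],
    [0.05,3.9,0.04,0,0,0],
  ],
)

```text
t: 11.4
position: [0.4786, 0.1279, 0.1715]
eef_rot: [-0.651, 0.651, 0.276, -0.276]
ft_force: [0.5, -0.2, -4.1]
gripper_width: 0.0098
```

move_arm(
  steps=[
    [0,0.2,0,0,0,0],
    [0,0.4,0,0,0,0],
    [0,0.6,0,0,0,0],
    [0,0.8,0,0,0,0],
    [0,0.8,0,0,0,0],
  ],
)

```text
t: 11.9
position: [0.4783, 0.1279, 0.1629]
eef_rot: [0.651, -0.651, -0.276, 0.276]
ft_force: [-0.1, -0.1, -2.3]
gripper_width: 0.0093
```

```bash
python3 v2.py 10; python3 -c "
from h import *
plan([.4785,.1272,.16],46)"
```

```text
t 11.9 heading 45.94 q6 -134.1 q1 1.8 down [-8.e-04  0.e+00 -1.e+00] pos [0.4783 0.1279 0.1629] F [-0.1 -0.1 -2.3] M [ 0.08 -0.03 -0.02] w 0.0093
shift cm [-0.037 -3.709 -0.059] turn deg [-0.03 -0.06 -0.03]
t 12.0 heading 45.94 q6 -134.1 q1 1.8 down [-1.e-04  0.e+00 -1.e+00] pos [0.4785 0.1279 0.1634] F [-0.2  0.  -3.1] M [ 0.03  0.03 -0.  ] w 0.0095
shift cm [-0.054  0.336 -0.046] turn deg [-0.   -0.06 -0.  ]
```

View pics/s10b.png

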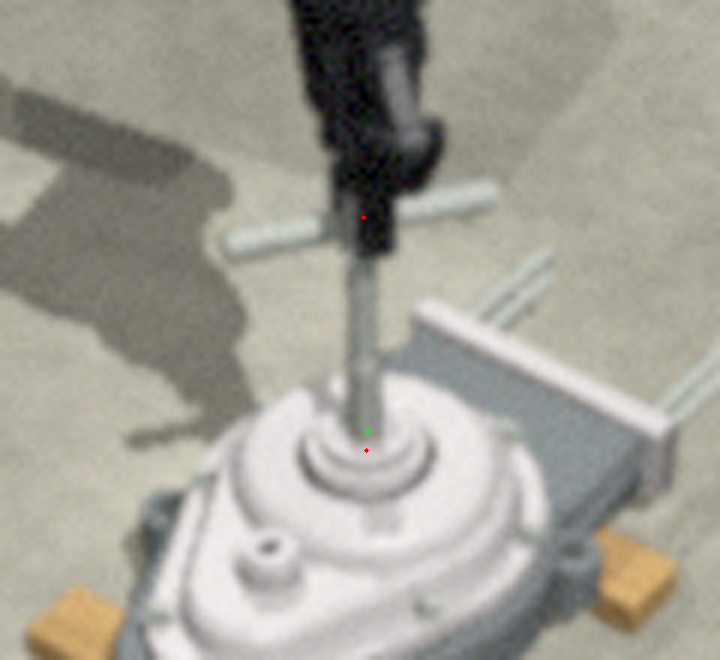

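move_arm(
  steps=[
    [0,0.3,0,0,0,0],
    [0,0.5,0,0,0,0],
    [0,0.5,0,0,5,0],
    [0,0.5,0,0,10,0],
    [0,0.5,0,0,15,0],
    [0,0.5,0,0,20,0],
    [0,0.5,0,0,25,0],
    [0,0.5,0,0,30,0],
    [0,0.5,0,0,35,0],
    [0,0.5,0,0,40,0],
    [0,0.5,0,0,40,0],
  ],
)

```text
t: 13.1
position: [0.4785, 0.1277, 0.158]
eef_rot: [-0.706, 0.706, 0.037, -0.037]
ft_force: [-0.2, -0.4, -4.7]
gripper_width: 0.0097
```

```bash
python3 v2.py 11
```

```text
t 13.1 heading 5.96 q6 -94.1 q1 1.8 down [-0.e+00 -5.e-04 -1.e+00] pos [0.4785 0.1277 0.158 ] F [-0.2 -0.4 -4.7] M [-0.12 -0.26  0.08] w 0.0097
shift cm [-0.009 -4.201 -0.052] turn deg [ 2.000e-02 -4.004e+01 -1.000e-02]
```

View pics/w11.png

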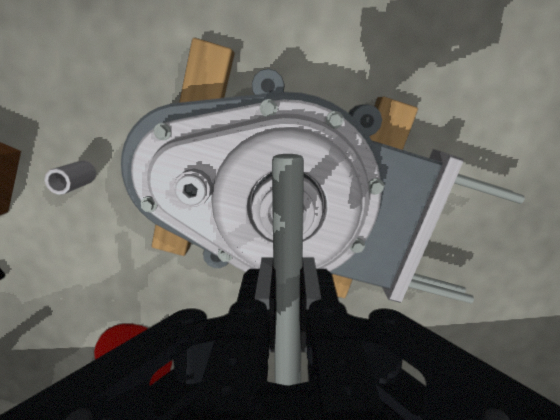

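View pics/s11b.png

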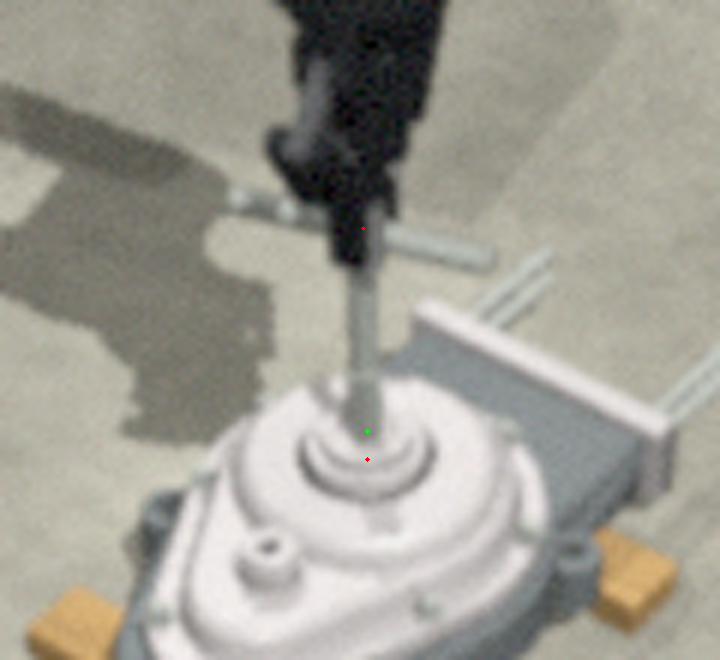

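move_arm(
  steps=[
    [0,0,0,0,7,0],
    [0,0,0,0,14,0],
    [0,0,0,0,21,0],
    [0,0,0,0,28,0],
    [0,0,0,0,35,0],
    [0,0,0,0,42,0],
    [0,0,0,0,49,0],
    [0,0,0,0,56,0],
    [0,0,0,0,63,0],
    [0,0,0,0,70,0],
    [0,0,0,0,77,0],
    [0,0,0,0,84,0],
    [0,0,0,0,91,0],
    [0,0,0,0,98,0],
    [0,0,0,0,105,0],
    [0,0,0,0,112,0],
    [0,0,0,0,119,0],
    [0,0,0,0,120,0],
  ],
)

```text
t: 15.0
position: [0.4778, 0.1274, 0.1576]
eef_rot: [0.384, -0.386, 0.593, -0.593]
ft_force: [0.3, -3.4, -6.9]
gripper_width: 0.0094
```

```bash
python3 v2.py 12
```

```text
t 15.0 heading -114.01 q6 25.8 q1 1.8 down [-0.002  -0.0013 -1.    ] pos [0.4778 0.1274 0.1576] F [ 0.3 -3.4 -6.9] M [-0.51  0.03  0.1 ] w 0.0094
shift cm [-2.00e-03 -4.24e+00  6.30e-02] turn deg [ 1.8000e-01 -1.6001e+02 -8.0000e-02]
```

View pics/s12b.png

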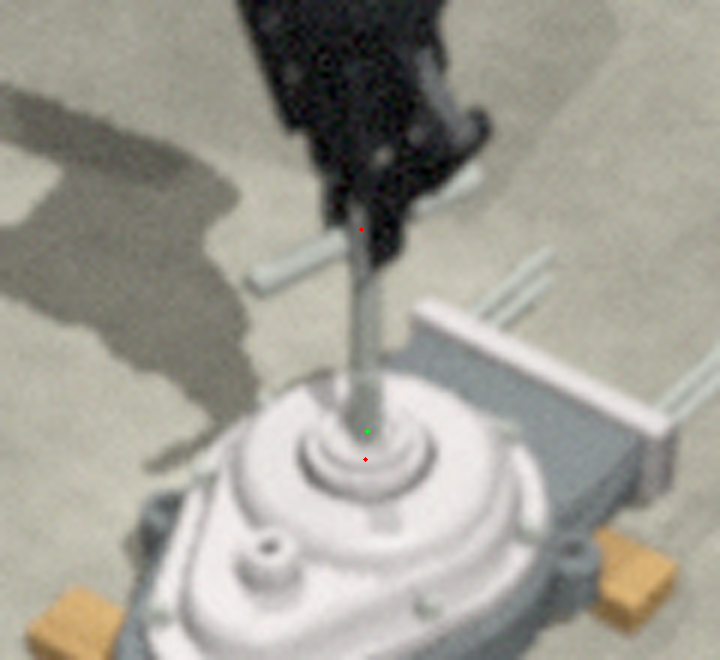

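move_arm(
  steps=[
    [0,0,0,0,7,0],
    [0,0,0,0,14,0],
    [0,0,0,0,21,0],
    [0,0,0,0,28,0],
    [0,0,0,0,35,0],
    [0,0,0,0,42,0],
    [0,0,0,0,49,0],
    [0,0,0,0,56,0],
    [0,0,0,0,63,0],
    [0,0,0,0,65,0],
  ],
)

```text
t: 16.1
position: [0.4774, 0.1278, 0.1574]
eef_rot: [-0.005, 0.007, -0.707, 0.707]
ft_force: [-1.2, -1.7, -7.8]
gripper_width: 0.0098
```

move_arm(
  steps=[
    [0,0,0,0,5,0],
    [0,0,0,0,10,0],
    [0,0,0,0,14,0],
    [0,0,0,0,14,0],
  ],
)

```text
t: 16.5
position: [0.4775, 0.1279, 0.1573]
eef_rot: [0.081, -0.079, -0.703, 0.703]
ft_force: [-1.0, -1.3, -9.8]
gripper_width: 0.0097
```

```bash
python3 -c "
from h import *
plan([.4785,.1272,.16],46)"
```

```text
t 16.5 heading 167.07 q6 104.8 q1 1.8 down [-2.9e-03  1.0e-04 -1.0e+00] pos [0.4775 0.1279 0.1573] F [-1.  -1.3 -9.8] M [-0.3   0.22  0.01] w 0.0097
shift cm [-0.117 -0.268  0.049] turn deg [-1.9000e-01  1.2107e+02  6.0000e-02]
```

move_arm(
  steps=[
    [0,0.1,0,0,5,0],
    [0,0.1,0,0,10,0],
    [0,0.1,0,0,15,0],
    [0,0.1,0,0,15,0],
  ],
)

```text
t: 16.9
position: [0.478, 0.128, 0.1572]
eef_rot: [0.171, -0.17, -0.686, 0.686]
ft_force: [-0.6, -0.5, -5.0]
gripper_width: 0.0096
```

```bash
python3 -c "
from h import *
plan([.4785,.1272,.16],46)"; python3 v2.py 13
```

```text
t 16.9 heading 152.1 q6 119.7 q1 1.8 down [-1.4e-03  2.0e-04 -1.0e+00] pos [0.478  0.128  0.1572] F [-0.6 -0.5 -5. ] M [-0.25  0.44  0.06] w 0.0096
shift cm [-0.079 -0.282  0.052] turn deg [-9.000e-02  1.061e+02  3.000e-02]
t 16.9 heading 152.1 q6 119.7 q1 1.8 down [-1.4e-03  2.0e-04 -1.0e+00] pos [0.478  0.128  0.1572] F [-0.6 -0.5 -5. ] M [-0.25  0.44  0.06] w 0.0096
shift cm [-0.073 -4.282  0.053] turn deg [-9.000e-02  1.061e+02  3.000e-02]
```

View pics/s13b.png

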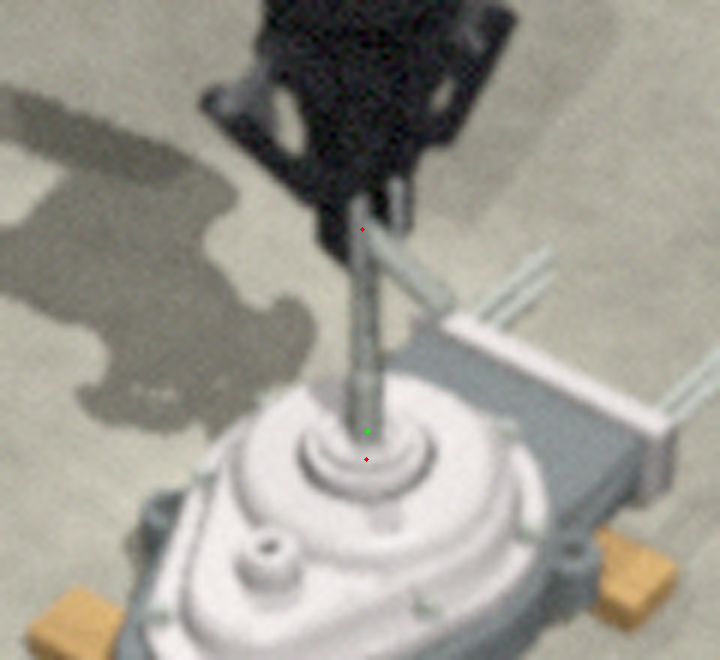

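View pics/w13.png

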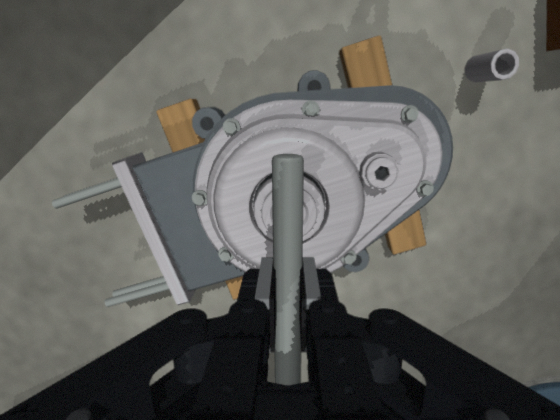

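move_arm(
  steps=[
    [0,0,0,0,5,0],
    [0,0,0,0,10,0],
    [0,0,0,0,15,0],
    [0,0,0,0,15,0],
  ],
)

```text
t: 17.4
position: [0.4782, 0.128, 0.1571]
eef_rot: [0.259, -0.258, -0.658, 0.658]
ft_force: [-1.5, -0.3, -6.1]
gripper_width: 0.0094
```

```bash
python3 -c "
from h import *
plan([.4785,.1272,.16],46)"
```

```text
t 17.4 heading 137.08 q6 134.7 q1 1.8 down [-1.e-03  3.e-04 -1.e+00] pos [0.4782 0.128  0.1571] F [-1.5 -0.3 -6.1] M [-0.1   0.43  0.08] w 0.0094
shift cm [-0.08  -0.287  0.042] turn deg [-6.000e-02  9.108e+01  2.000e-02]
```

move_arm(
  steps=[
    [0,0,0,0,5,0],
    [0,0,0,0,10,0],
    [0,0,0,0,15,0],
    [0,0,0,0,15,0],
  ],
)

```text
t: 17.8
position: [0.4783, 0.1281, 0.1571]
eef_rot: [-0.342, 0.342, 0.619, -0.619]
ft_force: [-1.4, -0.3, -7.9]
gripper_width: 0.0098
```

```bash
python3 v2.py 14; python3 -c "
from h import *
plan([.4785,.1272,.16],46)"
```

```text
t 17.8 heading 122.12 q6 149.7 q1 1.8 down [-8.e-04  4.e-04 -1.e+00] pos [0.4783 0.1281 0.1571] F [-1.4 -0.3 -7.9] M [-0.01  0.42  0.03] w 0.0098
shift cm [-0.084 -4.293  0.028] turn deg [-5.000e-02  7.612e+01  2.000e-02]
t 17.9 heading 122.15 q6 149.7 q1 1.8 down [-7.e-04  3.e-04 -1.e+00] pos [0.4783 0.128  0.1571] F [-1.7  0.4 -7. ] M [-0.04  0.43  0.06] w 0.0097
shift cm [-0.08  -0.29   0.026] turn deg [-4.000e-02  7.615e+01  1.000e-02]
```

View pics/w14.png

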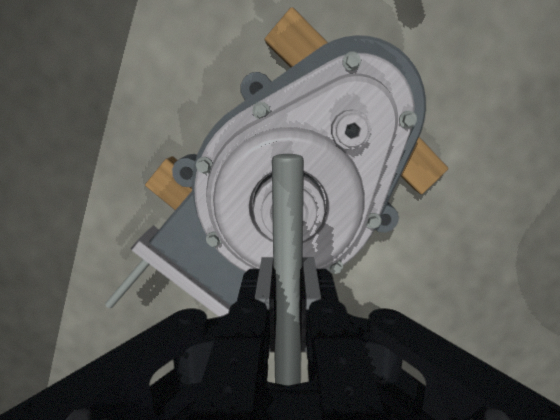

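move_arm(
  steps=[
    [0,0,0,0,0,0],
    [0,0,0,0,0,0],
    [0,0,0,0,0,0],
    [0,0,0,0,0,0],
    [0,-1.5,0,0,0,0],
    [0,-3,0,0,0,0],
    [0,-4.5,0,0,0,0],
    [0,-5,0,0,-8,0],
    [0,-5,0,0,-16,0],
    [0,-5,0,0,-24,0],
    [0,-5,0,0,-32,0],
    [0,-5,0,0,-40,0],
    [0,-5,0,0,-48,0],
    [0,-5,0,0,-56,0],
    [0,-5,0,0,-64,0],
    [0,-5,0,0,-72,0],
    [0,-5,0,0,-80,0],
    [0,-5,0,0,-88,0],
    [0,-5,0,0,-90,0],
  ],
  claw=4.5,
)

```text
t: 19.8
position: [0.4792, 0.1279, 0.2091]
eef_rot: [-0.196, 0.195, -0.679, 0.68]
ft_force: [1.0, -0.3, -0.4]
gripper_width: 0.0449
```

move_arm(
  steps=[
    [0,0,0,0,-8,0],
    [0,0,0,0,-16,0],
    [0,0,0,0,-24,0],
    [0,0,0,0,-32,0],
    [0,0,0,0,-40,0],
    [0,0,0,0,-48,0],
    [0,0,0,0,-56,0],
    [0,0,0,0,-64,0],
    [0,0,0,0,-72,0],
    [0,0,0,0,-80,0],
    [0,0,0,0,-88,0],
    [0,0,0,0,-90,0],
    [0,0,0,0,-90,0],
  ],
)

```text
t: 21.1
position: [0.4792, 0.1279, 0.209]
eef_rot: [0.619, -0.618, 0.343, -0.344]
ft_force: [0.4, -0.3, 0.2]
gripper_width: 0.0448
```

```bash
python3 v2.py 15
```

```text
t 21.1 heading -58.07 q6 -30.1 q1 1.8 down [ 2.1e-03  1.0e-04 -1.0e+00] pos [0.4792 0.1279 0.209 ] F [ 0.4 -0.3  0.2] M [ 0.02  0.   -0.02] w 0.0448
shift cm [ 0.027  0.895 -0.096] turn deg [-2.0000e-02 -1.0407e+02  1.3000e-01]
```

View pics/w15.png

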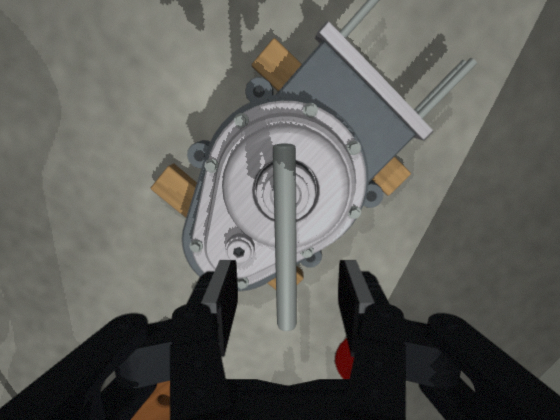

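View pics/s15b.png

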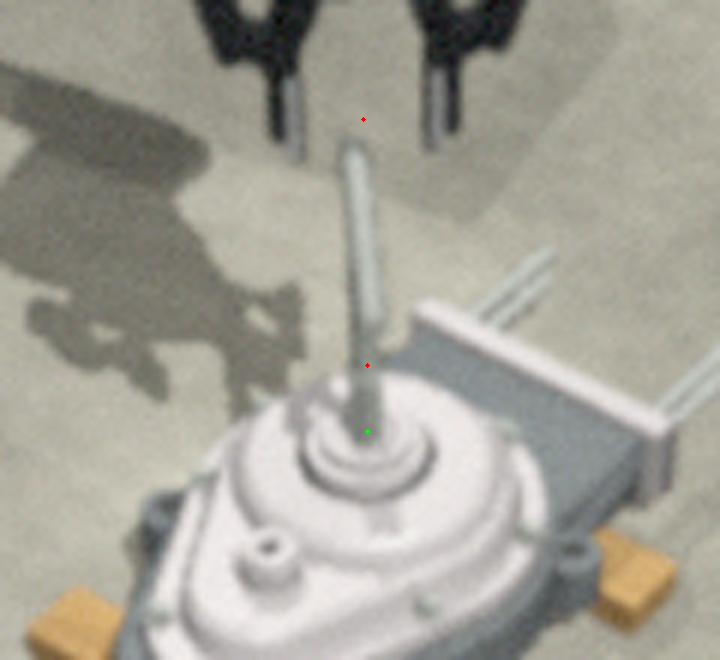

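move_arm(
  steps=[
    [0,1.5,0,0,0,0],
    [0,3,0,0,0,0],
    [0,4.5,0,0,0,0],
    [0,5.3,0,0,0,0],
    [0,5.3,0,0,0,0],
  ],
)

```text
t: 21.7
position: [0.4771, 0.1278, 0.152]
eef_rot: [-0.617, 0.619, -0.344, 0.342]
ft_force: [-0.0, -0.6, 0.6]
gripper_width: 0.0448
```

move_arm(
  steps=[
    [0,0,0,0,0,0],
    [0,0,0,0,0,0],
    [0,0,0,0,0,0],
    [0,0,0,0,0,0],
    [0,0,0,0,0,0],
    [0,0,0,0,0,0],
    [0,0,0,0,5,0],
    [0,0,0,0,10,0],
    [0,0,0,0,10,0],
  ],
  claw=0.5,
  squeeze=70,
)

```text
t: 22.6
position: [0.4791, 0.1278, 0.1552]
eef_rot: [0.586, -0.586, 0.395, -0.396]
ft_force: [-0.8, -0.7, 4.5]
gripper_width: 0.0095
```

```bash
python3 -c "
from h import *
plan([.4785,.1272,.16],46)"; python3 v2.py 16
```

```text
t 22.6 heading -68.09 q6 -20.1 q1 1.8 down [ 1.4e-03 -2.0e-04 -1.0e+00] pos [0.4791 0.1278 0.1552] F [-0.8 -0.7  4.5] M [-0.18  0.22  0.15] w 0.0095
shift cm [ 0.035 -0.482 -0.081] turn deg [-1.0000e-02 -1.1409e+02  1.0000e-01]
t 22.6 heading -68.09 q6 -20.1 q1 1.8 down [ 1.4e-03 -2.0e-04 -1.0e+00] pos [0.4791 0.1278 0.1552] F [-0.8 -0.7  4.5] M [-0.18  0.22  0.15] w 0.0095
shift cm [ 0.038 -4.482 -0.076] turn deg [-1.0000e-02 -1.1409e+02  1.0000e-01]
```

View pics/s16b.png

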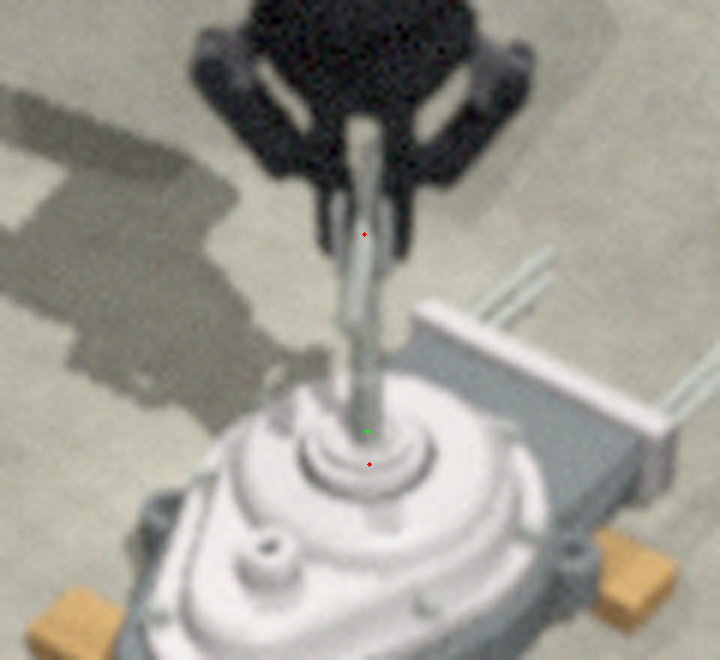

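View pics/w16.png

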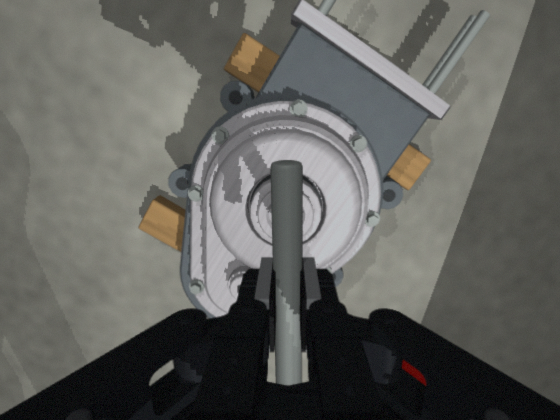

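move_arm(
  steps=[
    [0,0,0,0,4,0],
    [0,0,0,0,8,0],
    [0,0,0,0,12,0],
    [0,0,0,0,12,0],
  ],
)

```text
t: 23.1
position: [0.4792, 0.1278, 0.1552]
eef_rot: [0.542, -0.541, 0.454, -0.455]
ft_force: [-1.2, -1.5, 5.8]
gripper_width: 0.0098
```

```bash
python3 -c "
from h import *
plan([.4785,.1272,.16],46)"
```

```text
t 23.1 heading -80.03 q6 -8.1 q1 1.8 down [ 1.5e-03 -3.0e-04 -1.0e+00] pos [0.4792 0.1278 0.1552] F [-1.2 -1.5  5.8] M [-0.19  0.23  0.08] w 0.0098
shift cm [ 0.048 -0.485 -0.074] turn deg [-1.0000e-02 -1.2603e+02  1.1000e-01]
```

move_arm(
  steps=[
    [0,0,0,0,4,0],
    [0,0,0,0,8,0],
    [0,0,0,0,12,0],
    [0,0,0,0,12,0],
  ],
)

```text
t: 23.5
position: [0.4791, 0.1278, 0.155]
eef_rot: [-0.492, 0.491, -0.508, 0.509]
ft_force: [-0.5, -1.0, 5.5]
gripper_width: 0.0097
```

```bash
python3 -c "
from h import *
plan([.4785,.1272,.16],46)"
```

```text
t 23.5 heading -91.94 q6 3.8 q1 1.8 down [ 1.4e-03 -4.0e-04 -1.0e+00] pos [0.4791 0.1278 0.155 ] F [-0.5 -1.   5.5] M [-0.26  0.12  0.37] w 0.0097
shift cm [ 0.062 -0.501 -0.057] turn deg [-1.0000e-02 -1.3794e+02  1.1000e-01]
```

move_arm(
  steps=[
    [0,0,0,0,1.5,0],
    [0,0,0,0,3,0],
    [0,0,0,0,3,0],
  ],
)

```text
t: 23.8
position: [0.4791, 0.1278, 0.155]
eef_rot: [-0.478, 0.478, -0.521, 0.521]
ft_force: [-0.3, -1.1, 5.7]
gripper_width: 0.0095
```

```bash
python3 -c "
from h import *
plan([.4785,.1272,.16],46)"
```

```text
t 23.8 heading -94.92 q6 6.8 q1 1.8 down [ 1.3e-03 -3.0e-04 -1.0e+00] pos [0.4791 0.1278 0.155 ] F [-0.3 -1.1  5.7] M [-0.26  0.12  0.38] w 0.0095
shift cm [ 0.067 -0.503 -0.052] turn deg [-2.0000e-02 -1.4092e+02  1.0000e-01]
```

```bash
python3 v2.py 17; python3 -c "
from h import *
crop(load('w17'),'w17c',230,140,345,400,2.3)"
```

```text
t 23.8 heading -94.92 q6 6.8 q1 1.8 down [ 1.3e-03 -3.0e-04 -1.0e+00] pos [0.4791 0.1278 0.155 ] F [-0.3 -1.1  5.7] M [-0.26  0.12  0.38] w 0.0095
shift cm [ 0.067 -4.503 -0.047] turn deg [-2.0000e-02 -1.4092e+02  1.0000e-01]
```

View pics/w17c.png

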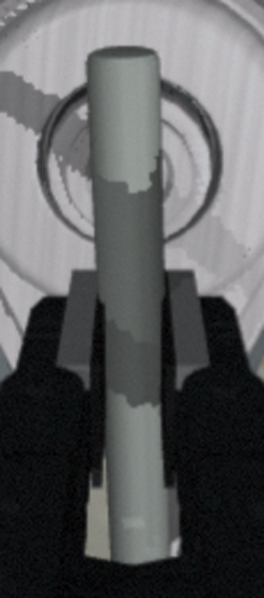

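View pics/s17b.png

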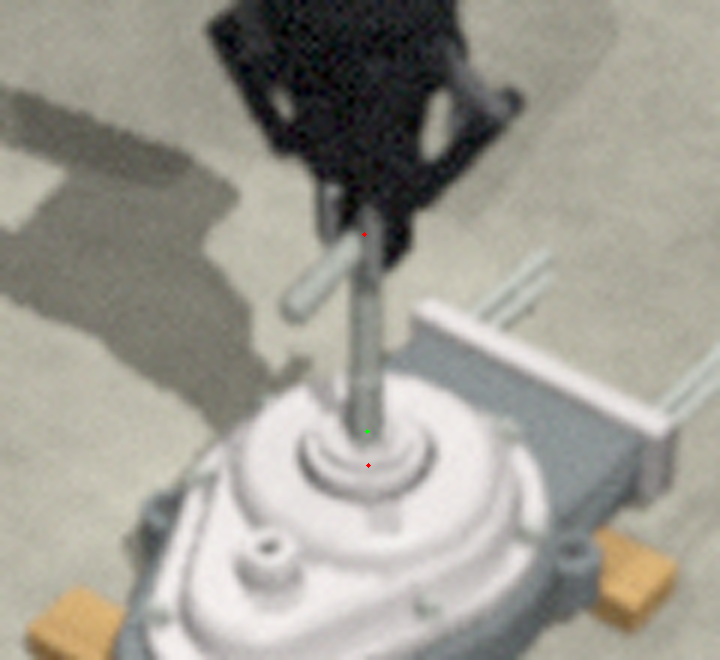

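move_arm(
  steps=[
    [0,0,0,0,0,0],
    [0,0,0,0,0,0],
    [0,0,0,0,3,0],
    [0,0,0,0,6,0],
    [0,0,0,0,6,0],
  ],
  squeeze=115,
)

```text
t: 24.4
position: [0.4791, 0.1278, 0.155]
eef_rot: [-0.45, 0.45, -0.545, 0.546]
ft_force: [-0.7, -0.9, 5.3]
gripper_width: 0.0085
```

```bash
python3 v2.py 18; python3 -c "
from h import *
crop(load('w18'),'w18c',230,140,345,400,2.3)"
```

```text
t 24.4 heading -100.94 q6 12.8 q1 1.8 down [ 1.3e-03 -5.0e-04 -1.0e+00] pos [0.4791 0.1278 0.155 ] F [-0.7 -0.9  5.3] M [-0.35  0.14  0.33] w 0.0085
shift cm [ 0.066 -4.499 -0.04 ] turn deg [-1.0000e-02 -1.4694e+02  1.0000e-01]
```

View pics/w18c.png

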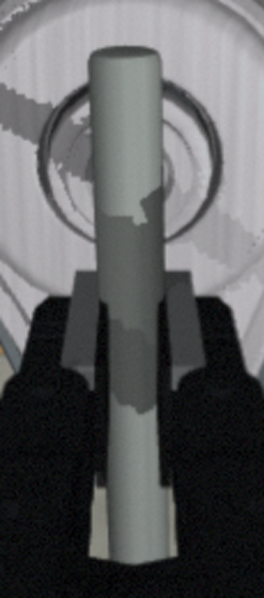

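```bash
cat > bar.py <<'E'
from h import *
import sys
def bar(n,d=.052,top=.052-.0):
    w=load(n);K,D,_,_=cam(w);T=w["tool_from_camera"];g=cv2.cvtColor(w["frame"],cv2.COLOR_BGR2GRAY).astype(float)
    g=cv2.GaussianBlur(g,(3,3),0)
    gx=cv2.Sobel(g,cv2.CV_64F,1,0)
    pts=[]
    for v in range(330,372,3):   # within the body part
        pass
    return w
for n in sys.argv[1:]:
    w=load(n);f=w["frame"]
    crop(w,n+"z",255,145,320,400,2.3)
    im=cv2.imread(f"pics/{n}z.png"); 
    cv2.imwrite(f"pics/{n}z.png",im)
ims=[cv2.imread(f"pics/{n}z.png") for n in sys.argv[1:]]
cv2.imwrite("pics/barz.png",np.hstack(ims))
E
python3 bar.py w14 w16 w17 w18
```

```text
(no output)
```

View pics/barz.png

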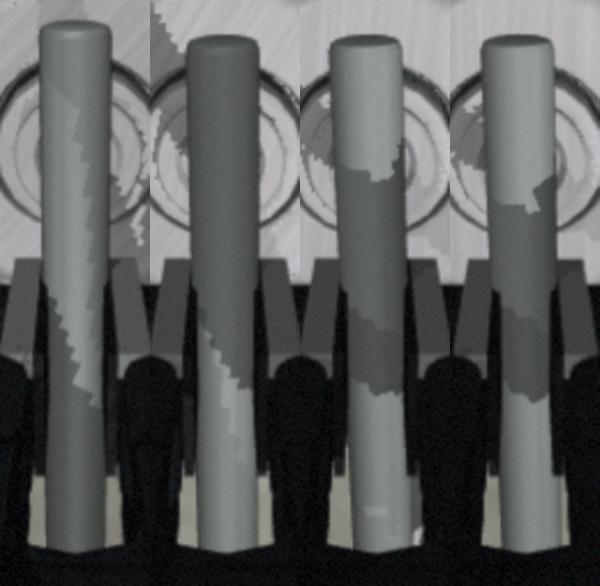

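move_arm(
  steps=[
    [0,0,0,0,2,0],
    [0,0,0,0,4,0],
    [0,0,0,0,6,0],
    [0,0,0,0,6,0],
    [0,0,0,0,6,0],
  ],
)

```text
t: 25.0
position: [0.479, 0.1277, 0.1549]
eef_rot: [-0.421, 0.421, -0.568, 0.568]
ft_force: [-0.1, -1.7, 6.3]
gripper_width: 0.0083
```

```bash
python3 v2.py 19; python3 bar.py w14 w17 w18 w19
```

```text
t 25.0 heading -106.92 q6 18.8 q1 1.8 down [ 1.1e-03 -5.0e-04 -1.0e+00] pos [0.479  0.1277 0.1549] F [-0.1 -1.7  6.3] M [-0.29  0.14  0.15] w 0.0083
shift cm [ 0.067 -4.507 -0.029] turn deg [-1.0000e-02 -1.5292e+02  1.0000e-01]
```

View pics/barz.png

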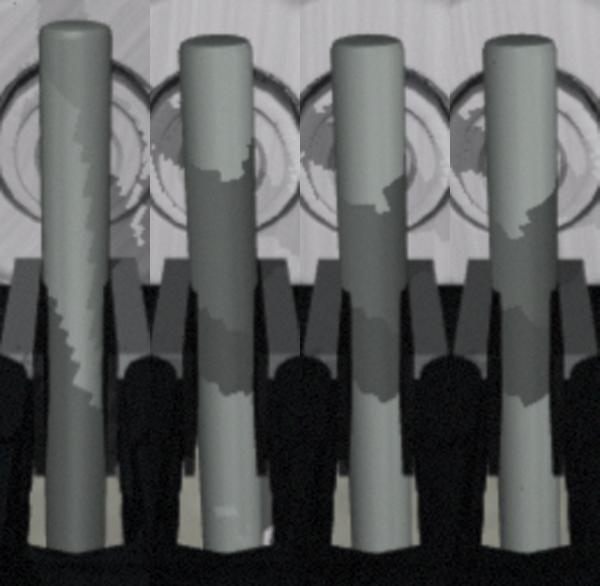

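```bash
python3 - <<'E'
from h import *
L=[]
for n in ("s14","s17","s19"):
    s=load(n);im=s["frame"][95:165,265:310]
    L.append(cv2.convertScaleAbs(cv2.resize(im,None,fx=6,fy=8,interpolation=cv2.INTER_CUBIC),alpha=1.3))
cv2.imwrite("pics/cmp.png",np.hstack(L))
E
```

```text
(no output)
```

View pics/cmp.png

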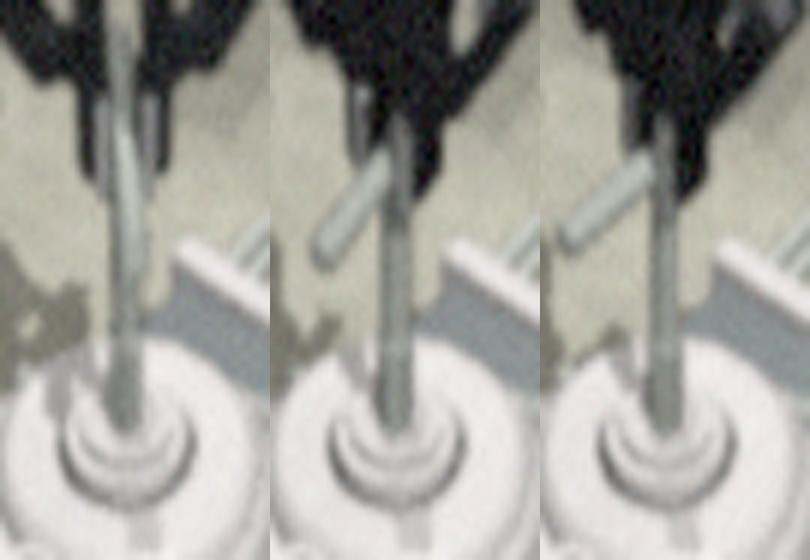

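move_arm(
  steps=[
    [0,0,0,0,2,0],
    [0,0,0,0,4,0],
    [0,0,0,0,6,0],
    [0,0,0,0,8,0],
    [0,0,0,0,8,0],
  ],
)

```text
t: 25.6
position: [0.479, 0.1277, 0.1548]
eef_rot: [-0.38, 0.38, -0.596, 0.597]
ft_force: [0.6, -2.2, 5.0]
gripper_width: 0.0084
```

```bash
python3 v2.py 20; python3 bar.py w17 w18 w19 w20
```

```text
t 25.6 heading -114.99 q6 26.8 q1 1.8 down [ 1.e-03 -3.e-04 -1.e+00] pos [0.479  0.1277 0.1548] F [ 0.6 -2.2  5. ] M [-0.37  0.09 -0.07] w 0.0084
shift cm [ 0.068 -4.52  -0.014] turn deg [-3.0000e-02 -1.6099e+02  8.0000e-02]
```

View pics/barz.png

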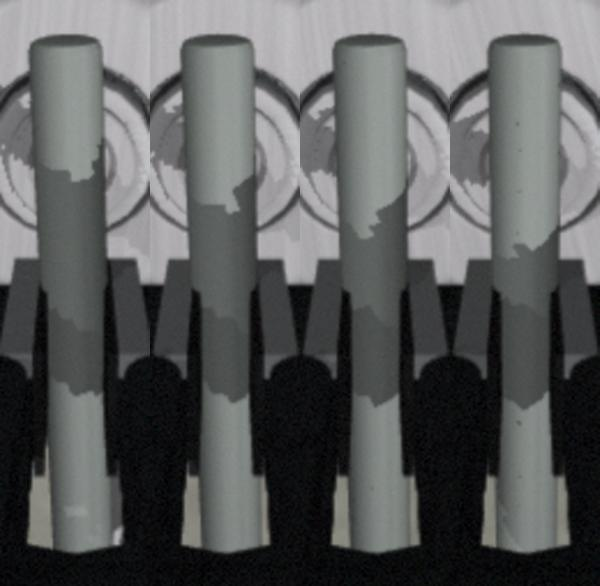

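move_arm(
  steps=[
    [0,0,0,0,2,0],
    [0,0,0,0,4,0],
    [0,0,0,0,6,0],
    [0,0,0,0,8,0],
    [0,0,0,0,8,0],
  ],
)

```text
t: 26.2
position: [0.4784, 0.1277, 0.1538]
eef_rot: [0.337, -0.338, 0.621, -0.621]
ft_force: [0.4, -1.1, 1.1]
gripper_width: 0.0084
```

```bash
python3 v2.py 21; python3 bar.py w18 w19 w20 w21;  python3 - <<'E'
from h import *
from workcell import manip
L=[]
for n in ("s14","s20","s21"):
    s=load(n);im=s["frame"][95:165,265:310]
    L.append(cv2.convertScaleAbs(cv2.resize(im,None,fx=6,fy=8,interpolation=cv2.INTER_CUBIC),alpha=1.3))
cv2.imwrite("pics/cmp.png",np.hstack(L))
E
```

```text
t 26.2 heading -122.99 q6 34.8 q1 1.8 down [-5.e-04 -2.e-04 -1.e+00] pos [0.4784 0.1277 0.1538] F [ 0.4 -1.1  1.1] M [-0.35 -0.18 -0.07] w 0.0084
shift cm [ 0.038 -4.625  0.04 ] turn deg [ 4.0000e-02 -1.6899e+02 -2.0000e-02]
```

View pics/barz.png

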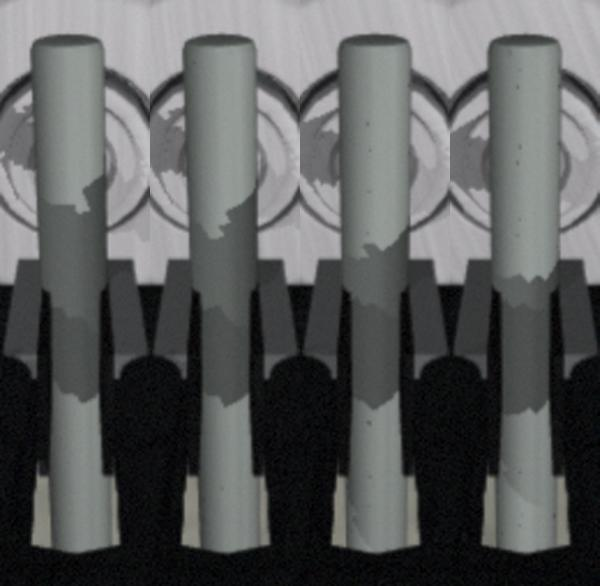

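View pics/cmp.png

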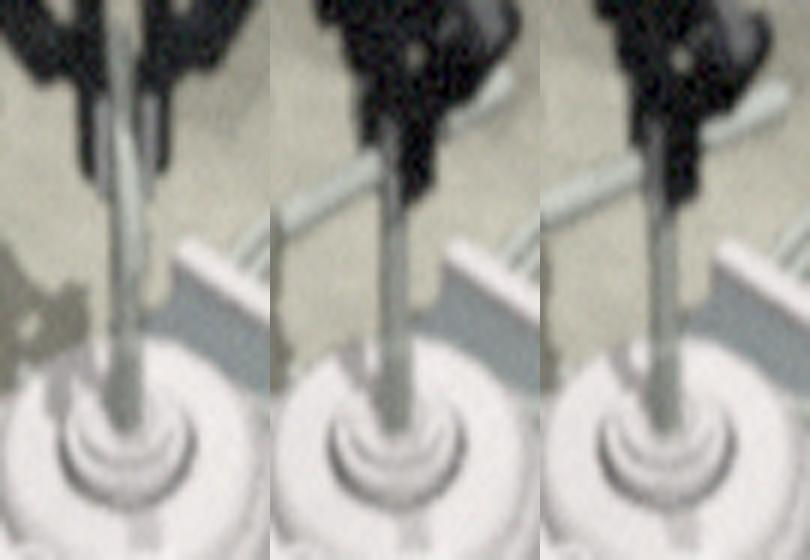

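move_arm(
  steps=[
    [0,0,0,0,3,0],
    [0,0,0,0,6,0],
    [0,0,0,0,6,0],
  ],
)

```text
t: 26.6
position: [0.4782, 0.1278, 0.1538]
eef_rot: [0.304, -0.305, 0.638, -0.638]
ft_force: [0.3, -1.5, -1.2]
gripper_width: 0.0085
```

```bash
python3 -c "
from h import *
plan([.4785,.1272,.16],46)"
```

```text
t 26.6 heading -129.0 q6 40.8 q1 1.8 down [-9.e-04 -1.e-04 -1.e+00] pos [0.4782 0.1278 0.1538] F [ 0.3 -1.5 -1.2] M [-0.38 -0.09 -0.22] w 0.0085
shift cm [ 0.03  -0.622  0.065] turn deg [ 6.00e-02 -1.75e+02 -5.00e-02]
```

move_arm(
  steps=[
    [0,0,0,0,3,0],
    [0,0,0,0,6,0],
    [0,0,0,0,6,0],
  ],
)

```text
t: 26.9
position: [0.4782, 0.1277, 0.1538]
eef_rot: [0.27, -0.271, 0.653, -0.653]
ft_force: [0.4, -2.3, -2.2]
gripper_width: 0.0085
```

```bash
python3 v2.py 22;python3 -c "
from h import *
plan([.4785,.1272,.16],46)"
```

```text
t 26.9 heading -134.96 q6 46.8 q1 1.8 down [-9.e-04 -4.e-04 -1.e+00] pos [0.4782 0.1277 0.1538] F [ 0.4 -2.3 -2.2] M [-0.49 -0.19 -0.14] w 0.0085
shift cm [ 0.02  -4.619  0.057] turn deg [-8.0000e-02  1.7904e+02  4.0000e-02]
t 27.0 heading -134.94 q6 46.8 q1 1.8 down [-1.e-03 -3.e-04 -1.e+00] pos [0.4782 0.1278 0.1538] F [ 0.8 -2.  -3.7] M [-0.51 -0.18 -0.1 ] w 0.0086
shift cm [ 0.018 -0.617  0.064] turn deg [-8.0000e-02  1.7906e+02  5.0000e-02]
```

move_arm(
  steps=[
    [0,0,0,0,3,0],
    [0,0,0,0,6,0],
    [0,0,0,0,6,0],
  ],
)

```text
t: 27.3
position: [0.4782, 0.1277, 0.1538]
eef_rot: [-0.236, 0.237, -0.666, 0.666]
ft_force: [1.5, -1.9, -3.7]
gripper_width: 0.0083
```

```bash
python3 -c "
from h import *
plan([.4785,.1272,.16],46)"
```

```text
t 27.3 heading -140.97 q6 52.8 q1 1.8 down [-1.e-03 -4.e-04 -1.e+00] pos [0.4782 0.1277 0.1538] F [ 1.5 -1.9 -3.7] M [-0.54 -0.18 -0.09] w 0.0083
shift cm [ 0.009 -0.616  0.063] turn deg [-8.0000e-02  1.7303e+02  4.0000e-02]
```

move_arm(
  steps=[
    [0,0,0,0,3,0],
    [0,0,0,0,6,0],
    [0,0,0,0,6,0],
  ],
)

```text
t: 27.6
position: [0.4782, 0.1277, 0.1539]
eef_rot: [-0.201, 0.202, -0.678, 0.678]
ft_force: [-0.4, -1.8, -4.8]
gripper_width: 0.008
```

```bash
python3 v2.py 23;python3 -c "
from h import *
plan([.4785,.1272,.16],46)"; python3 bar.py w20 w21 w22 w23
```

```text
t 27.6 heading -146.9 q6 58.7 q1 1.8 down [-1.e-03 -6.e-04 -1.e+00] pos [0.4782 0.1277 0.1539] F [-0.4 -1.8 -4.8] M [-0.59 -0.17  0.36] w 0.008
shift cm [ 0.006 -4.613  0.061] turn deg [-9.000e-02  1.671e+02  2.000e-02]
t 27.7 heading -146.9 q6 58.7 q1 1.8 down [-1.e-03 -4.e-04 -1.e+00] pos [0.4782 0.1278 0.1539] F [ 0.1 -2.6 -3.9] M [-0.65 -0.11  0.45] w 0.0083
shift cm [ 0.004 -0.61   0.065] turn deg [-8.000e-02  1.671e+02  3.000e-02]
```

View pics/barz.png

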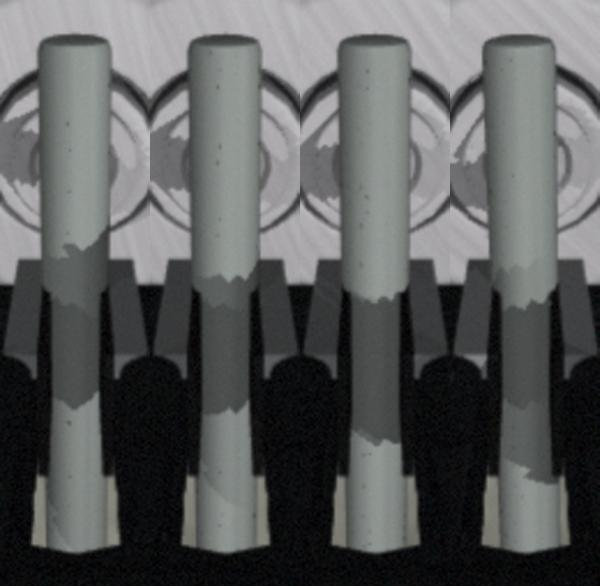

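```bash
python3 - <<'E'
from h import *
s=load("s23");im=s["frame"][85:165,265:310]
cv2.imwrite("pics/s23c.png",cv2.resize(im,None,fx=7,fy=7,interpolation=cv2.INTER_CUBIC))
for z in (.13,.135,.14,.145,.15,.195,.2,.205,.21,.215): print(z,(proj(s,[.479,.1275,z])[0]-[265,85]+.5)*7)
E
```

```text
0.13 [148.09275239 381.26115756]
0.135 [147.90485944 370.2934416 ]
0.14 [147.71579729 359.25786462]
0.145 [147.52555513 348.15380227]
0.15 [147.33412199 336.98062259]
0.195 [145.55575449 233.20354799]
0.2 [145.3517786  221.30268437]
0.205 [145.1464819  209.32521709]
0.21 [144.93985171 197.27041365]
0.215 [144.73187514 185.1375323 ]
```

View pics/s23c.png

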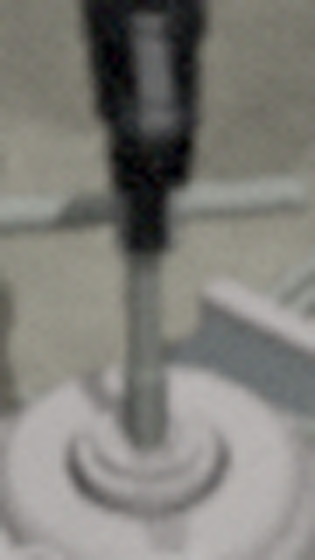

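move_arm(
  steps=[
    [0,0,0,0,0,0],
    [0,0,0,0,-4,0],
    [0,0,0,0,-8,0],
    [0,0,0,0,-9,0],
    [0,0,0,0,-9,0],
  ],
)

```text
t: 28.2
position: [0.4786, 0.1279, 0.1545]
eef_rot: [0.253, -0.253, 0.66, -0.66]
ft_force: [-0.5, -2.3, -2.5]
gripper_width: 0.0081
```

```bash
python3 v2.py 24
```

```text
t 28.2 heading -138.11 q6 49.9 q1 1.8 down [-1.e-04  1.e-04 -1.e+00] pos [0.4786 0.1279 0.1545] F [-0.5 -2.3 -2.5] M [-0.61  0.02 -0.23] w 0.0081
shift cm [ 0.051 -4.552  0.048] turn deg [0.0000e+00 1.7589e+02 2.0000e-02]
```

move_arm(
  steps=[
    [0,-0.5,0,0,0,0],
    [0,-1,0,0,0,0],
    [0,-1.5,0,0,0,0],
    [0,-2.5,0,0,0,0],
    [0,-4,0,0,0,0],
    [0,-5.5,0,0,0,0],
    [0,-6,0,0,0,0],
    [0,-6,0,0,0,0],
  ],
)

```text
t: 29.1
position: [0.4795, 0.128, 0.2162]
eef_rot: [-0.254, 0.252, -0.66, 0.661]
ft_force: [0.5, 0.6, -3.0]
gripper_width: 0.0083
```

```bash
python3 v2.py 25; python3 -c "
from h import *
crop(load('w25'),'w25c',220,140,350,400,2.3)"
```

```text
t 29.1 heading -138.06 q6 49.9 q1 1.8 down [ 3.2e-03  3.0e-04 -1.0e+00] pos [0.4795 0.128  0.2162] F [ 0.5  0.6 -3. ] M [-0.05  0.02 -0.01] w 0.0083
shift cm [ 0.133  1.62  -0.007] turn deg [ 2.2000e-01  1.7594e+02 -1.7000e-01]
```

View pics/s25b.png

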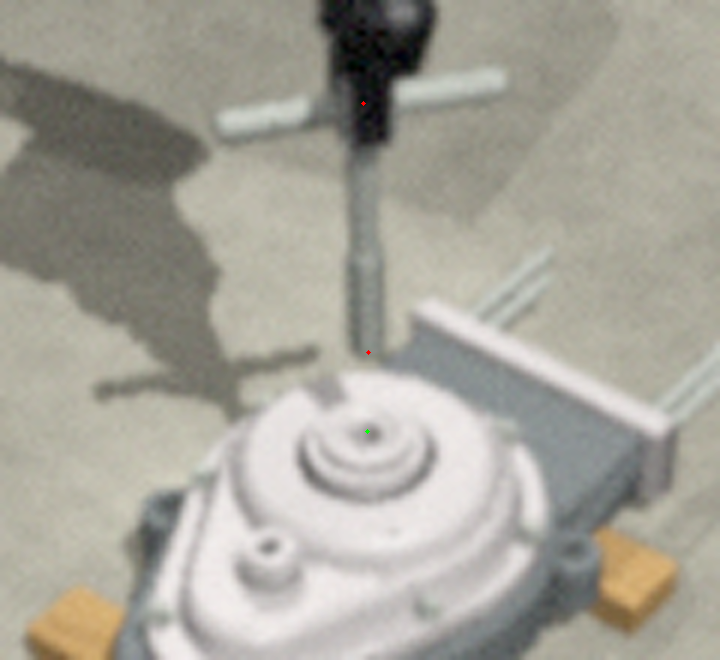

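View pics/w25.png

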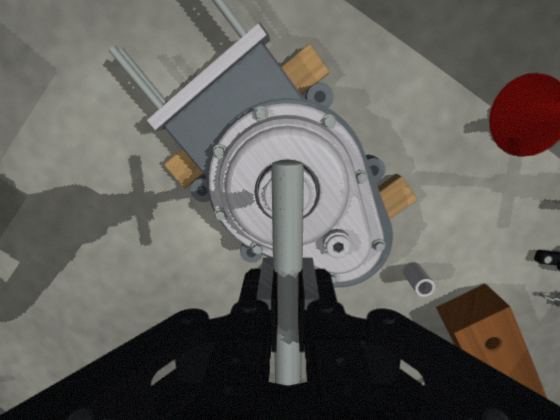

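move_arm(
  steps=[
    [0.04,1,-0.03,0,0,0],
    [0.04,2.2,-0.03,0,0,0],
    [0.04,3,-0.03,0,0,0],
    [0.04,3.5,-0.03,0,0,0],
    [0.04,4,-0.03,0,0,0],
    [0.04,4.5,-0.03,0,0,0],
    [0.04,5,-0.03,0,0,0],
    [0.04,5.5,-0.03,0,0,0],
    [0.04,5.8,-0.03,0,0,0],
    [0.04,5.8,-0.03,0,0,0],
  ],
)

```text
t: 30.2
position: [0.478, 0.1276, 0.1559]
eef_rot: [-0.253, 0.253, -0.66, 0.66]
ft_force: [1.0, -1.9, -2.3]
gripper_width: 0.0084
```

```bash
python3 v2.py 26
```

```text
t 30.2 heading -138.05 q6 49.9 q1 1.8 down [-3.e-04 -5.e-04 -1.e+00] pos [0.478  0.1276 0.1559] F [ 1.  -1.9 -2.3] M [-0.47 -0.15  0.05] w 0.0084
shift cm [-0.007 -4.408  0.067] turn deg [-5.0000e-02  1.7595e+02 -1.0000e-02]
```

View pics/s26b.png

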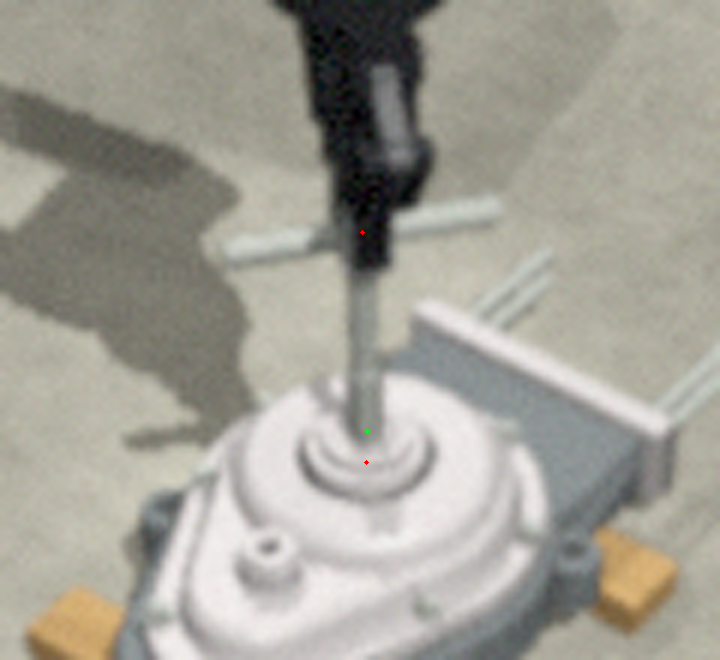

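move_arm(
  steps=[
    [0,0,0,0,2,0],
    [0,0,0,0,4,0],
    [0,0,0,0,4,0],
  ],
)

```text
t: 30.6
position: [0.4782, 0.1277, 0.1566]
eef_rot: [-0.23, 0.23, -0.669, 0.669]
ft_force: [-0.2, -2.2, -2.6]
gripper_width: 0.0084
```

```bash
python3 -c "
from h import *
plan([.4785,.1272,.16],46)"
```

```text
t 30.6 heading -142.04 q6 53.9 q1 1.8 down [ 3.e-04 -4.e-04 -1.e+00] pos [0.4782 0.1277 0.1566] F [-0.2 -2.2 -2.6] M [-0.52 -0.12  0.06] w 0.0084
shift cm [ 0.006 -0.341  0.061] turn deg [-0.0000e+00  1.7196e+02 -4.0000e-02]
```

move_arm(
  steps=[
    [0,0,0,0,2,0],
    [0,0,0,0,4,0],
    [0,0,0,0,4,0],
  ],
)

```text
t: 30.9
position: [0.4782, 0.1277, 0.1566]
eef_rot: [-0.207, 0.207, -0.676, 0.676]
ft_force: [1.0, -2.6, -2.6]
gripper_width: 0.0082
```

```bash
python3 -c "
from h import *
plan([.4785,.1272,.16],46)"
```

```text
t 30.9 heading -145.99 q6 57.8 q1 1.8 down [ 4.e-04 -4.e-04 -1.e+00] pos [0.4782 0.1277 0.1566] F [ 1.  -2.6 -2.6] M [-0.64 -0.09  0.07] w 0.0082
shift cm [ 0.004 -0.339  0.061] turn deg [ 0.0000e+00  1.6801e+02 -5.0000e-02]
```

move_arm(
  steps=[
    [0,0,0,0,2,0],
    [0,0,0,0,4,0],
    [0,0,0,0,4,0],
  ],
)

```text
t: 31.2
position: [0.4782, 0.1277, 0.1566]
eef_rot: [-0.183, 0.183, -0.683, 0.683]
ft_force: [0.5, -3.0, -1.9]
gripper_width: 0.0085
```

```bash
python3 v2.py 27; python3 -c "
from h import *
plan([.4785,.1272,.16],46)"; python3 bar.py w22 w23 w25 w27
```

```text
t 31.2 heading -149.96 q6 61.8 q1 1.8 down [ 3.e-04 -4.e-04 -1.e+00] pos [0.4782 0.1277 0.1566] F [ 0.5 -3.  -1.9] M [-0.61 -0.08  0.28] w 0.0085
shift cm [-1.000e-03 -4.341e+00  6.500e-02] turn deg [-0.0000e+00  1.6404e+02 -4.0000e-02]
t 31.3 heading -149.96 q6 61.8 q1 1.8 down [ 3.e-04 -3.e-04 -1.e+00] pos [0.4782 0.1278 0.1566] F [ 0.  -2.5 -2.8] M [-0.55 -0.19  0.42] w 0.0082
shift cm [ 0.    -0.344  0.064] turn deg [ 0.0000e+00  1.6404e+02 -3.0000e-02]
```

View pics/barz.png

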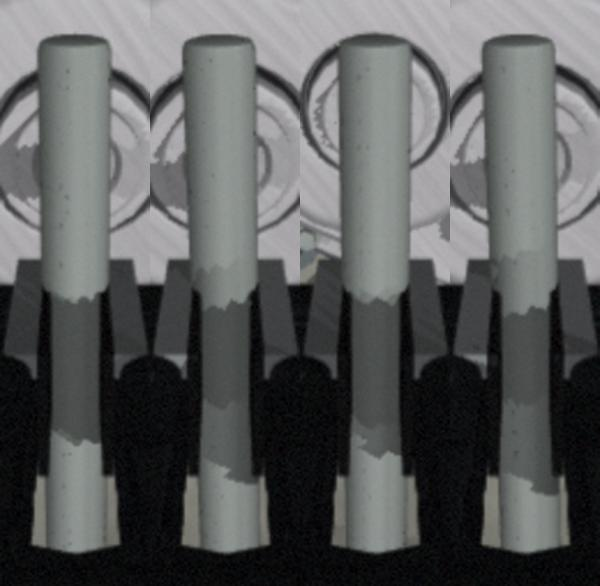

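move_arm(
  steps=[
    [0,0,0,0,1,0],
    [0,0,0,0,1,0],
    [0,0,0,0,-1,0],
    [0,0,0,0,-3,0],
    [0,0,0,0,-3,0],
  ],
)

```text
t: 31.8
position: [0.4782, 0.1278, 0.1566]
eef_rot: [0.2, -0.2, 0.678, -0.678]
ft_force: [-0.0, -2.0, -0.8]
gripper_width: 0.0084
```

```bash
python3 v2.py 28; python3 -c "
from h import *
plan([.4785,.1272,.16],46)"
```

```text
t 31.8 heading -147.1 q6 58.9 q1 1.8 down [ 3.e-04  2.e-04 -1.e+00] pos [0.4782 0.1278 0.1566] F [-0.  -2.  -0.8] M [-0.55 -0.13 -0.01] w 0.0084
shift cm [ 0.009 -4.344  0.069] turn deg [ 3.000e-02  1.669e+02 -0.000e+00]
t 31.9 heading -147.13 q6 58.9 q1 1.8 down [ 4.e-04  1.e-04 -1.e+00] pos [0.4782 0.1278 0.1566] F [ 0.7 -3.3 -0.9] M [-0.56 -0.07 -0.12] w 0.0084
shift cm [ 0.011 -0.342  0.066] turn deg [ 3.0000e-02  1.6687e+02 -1.0000e-02]
```

move_arm(
  steps=[
    [0,-0.5,0,0,0,0],
    [0,-1,0,0,0,0],
    [0,-2,0,0,0,0],
    [0,-3.5,0,0,0,0],
    [0,-5,0,0,0,0],
    [0,-6,0,0,0,0],
    [0,-6,0,0,0,0],
  ],
)

```text
t: 32.6
position: [0.4799, 0.1282, 0.22]
eef_rot: [-0.203, 0.198, -0.678, 0.678]
ft_force: [0.3, 0.6, -3.2]
gripper_width: 0.0086
```

```bash
python3 v2.py 29; python3 -c "
from h import *
plan([.4955,-.1868,.16],172)"
```

```text
t 32.6 heading -147.05 q6 58.9 q1 1.8 down [ 6.1e-03  7.0e-04 -1.0e+00] pos [0.4799 0.1282 0.22  ] F [ 0.3  0.6 -3.2] M [ 0.01 -0.01 -0.05] w 0.0086
shift cm [ 0.183  1.999 -0.002] turn deg [  0.43 166.94  -0.29]
t 32.7 heading -147.06 q6 58.9 q1 1.8 down [ 1.4e-03  3.0e-04 -1.0e+00] pos [0.4784 0.128  0.2172] F [-0.2 -0.3 -2.6] M [-0.02  0.03 -0.03] w 0.0081
shift cm [15.688  5.715 27.347] turn deg [-0.   40.94 -0.08]
```

View pics/s29b.png

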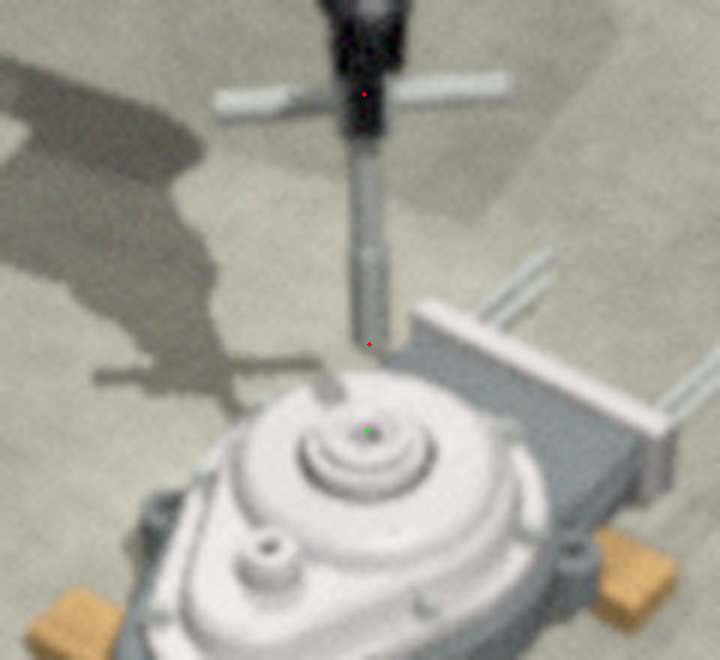

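move_arm(
  steps=[
    [1,0,2,0,3,0],
    [2.3,0,4,0,6,0],
    [2.3,0,4,0,6,0],
    [2.3,0,4,0,6,0],
  ],
)

```text
t: 33.1
position: [0.4801, 0.0817, 0.2158]
eef_rot: [0.164, -0.165, 0.688, -0.687]
ft_force: [0.5, 0.6, -3.2]
gripper_width: 0.008
```

```bash
python3 - <<'E'
from h import *
s=snap("wrist","w30");u,v=proj(s,[.479,.1276,.105])[0].astype(int);print(u-20,v-20)
crop(s,"w30c",u-20,v-20,u+20,v+20,15)
plan([.4955,-.1868,.16],172)
E
```

```text
218 150
t 33.15 heading -153.05 q6 59.4 q1 -3.7 down [-1.e-03  5.e-04 -1.e+00] pos [0.4802 0.082  0.2159] F [ 0.2  0.4 -3. ] M [0.01 0.03 0.06] w 0.008
shift cm [10.814  5.573 24.664] turn deg [ 0.04 34.95  0.05]
```

View pics/w30c.png

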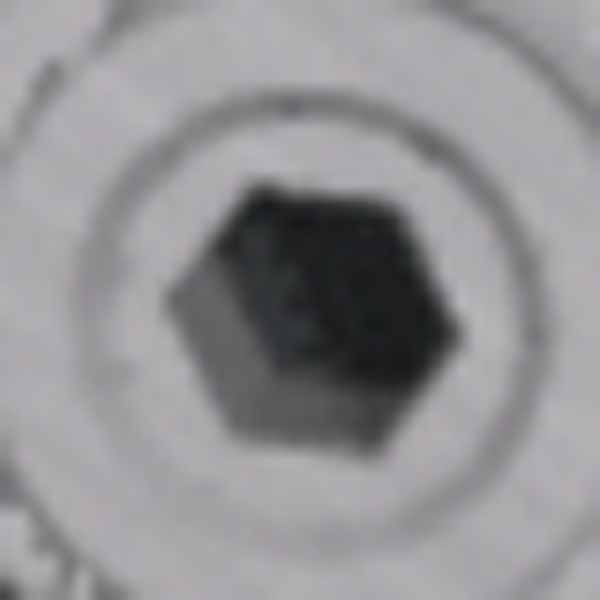

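```bash
python3 - <<'E'
from h import *
np.set_printoptions(precision=4,suppress=True)
v=np.array([(257,185),(400,198),(464,332),(378,462),(235,440),(165,300)])/15+[218,150]-0.5+.5/15
s=load("w30")
P=unproj(s,v,0.105);c=P.mean(0);d=P-c;a=np.degrees(np.arctan2(d[:,1],d[:,0]))%60;print(c,np.linalg.norm(d,axis=1)*1e3,a,a.mean())
E
```

```text
[0.479  0.1274 0.105 ] [8.2492 8.5203 8.3362 8.7721 8.463  8.5836] [48.4336 51.2736 52.1375 48.1065 51.426  49.1111] 50.08138149044779
```

```bash
python3 - <<'E'
from h import *
plan([.4788,.1277,.2160],-130)
E
```

```text
t 33.15 heading -153.05 q6 59.4 q1 -3.7 down [-1.e-03  5.e-04 -1.e+00] pos [0.4802 0.082  0.2159] F [ 0.2  0.4 -3. ] M [0.01 0.03 0.06] w 0.008
shift cm [-1.949 -0.01  -4.132] turn deg [  0.06 -23.05   0.03]
```

move_arm(
  steps=[
    [-1,0,-2,0,-8,0],
    [-1.95,0,-4.1,0,-16,0],
    [-1.95,0,-4.1,0,-23,0],
    [-1.95,0,-4.1,0,-23,0],
    [-1.95,1.5,-4.1,0,-23,0],
    [-1.95,3,-4.1,0,-23,0],
    [-1.95,3.6,-4.1,0,-23,0],
    [-1.95,4.2,-4.1,0,-23,0],
    [-1.95,4.8,-4.1,0,-23,0],
    [-1.95,5.4,-4.1,0,-23,0],
    [-1.95,5.9,-4.1,0,-23,0],
    [-1.95,5.9,-4.1,0,-23,0],
  ],
)

```text
t: 34.35
position: [0.4782, 0.1266, 0.1563]
eef_rot: [-0.297, 0.3, -0.641, 0.641]
ft_force: [0.3, -11.7, 2.8]
gripper_width: 0.0079
```

```bash
python3 v2.py 31
```

```text
t 34.35 heading -130.04 q6 41.8 q1 1.7 down [-0.0034 -0.0017 -1.    ] pos [0.4782 0.1266 0.1563] F [  0.3 -11.7   2.8] M [-1.6   1.93 -0.39] w 0.0079
shift cm [-0.056 -4.367 -0.022] turn deg [ 3.2000e-01 -1.7604e+02 -1.2000e-01]
```

View pics/s31b.png

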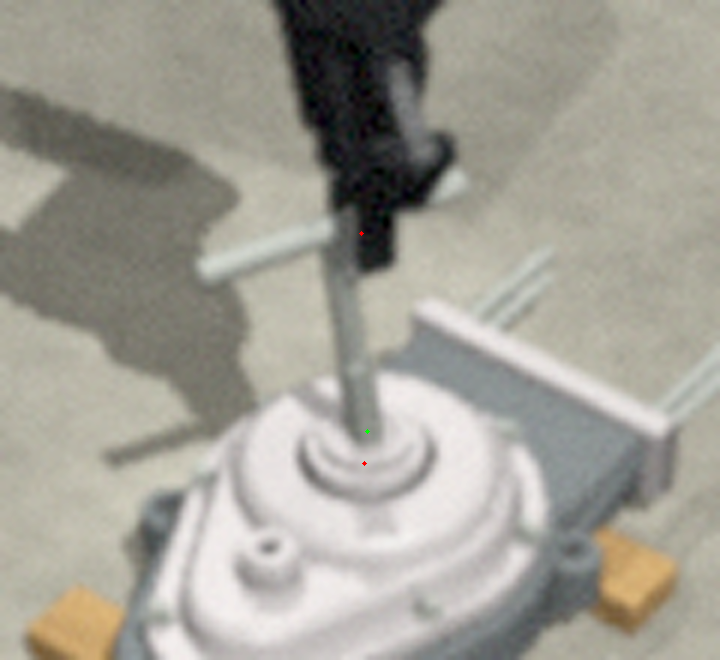

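View pics/w31.png

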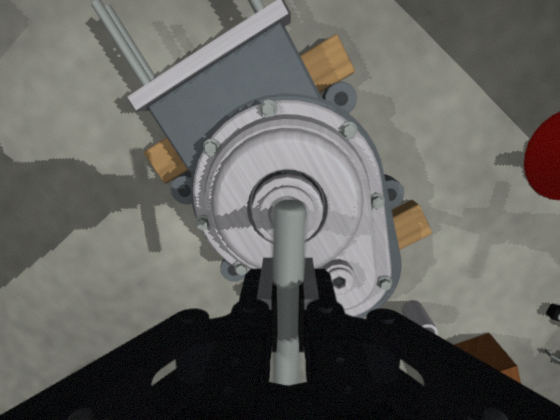

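```bash
python3 - <<'E'
from h import *
plan([.4788,.1277,.2160],-130)
s=load("s31");im=s["frame"][85:165,250:315]
cv2.imwrite("pics/s31c.png",cv2.resize(im,None,fx=9,fy=7,interpolation=cv2.INTER_CUBIC))
E
```

```text
t 34.45 heading -130.05 q6 41.8 q1 1.7 down [-1.8e-03 -9.0e-04 -1.0e+00] pos [0.4787 0.1268 0.157 ] F [-17.1 -15.3   4.1] M [-2.56  2.02  0.49] w 0.0076
shift cm [-0.061 -5.899 -0.053] turn deg [ 0.04 -0.05  0.11]
```

View pics/s31c.png

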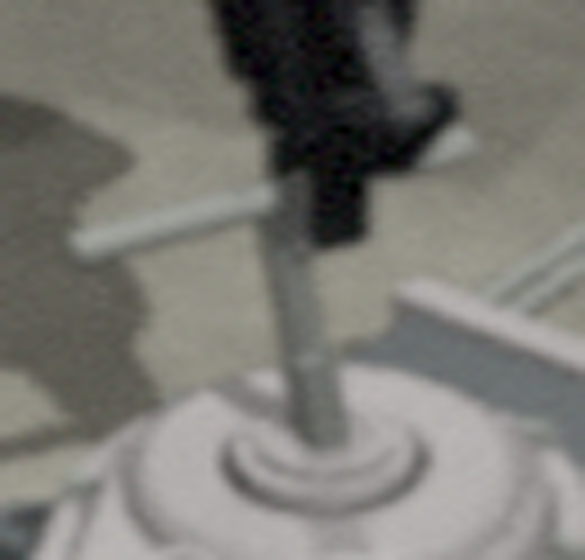

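move_arm(
  steps=[
    [0,0,0,0,0,0],
    [0,0,0,0,0,0],
    [0,0,0,0,0,0],
    [0,0,0,0,0,0],
    [0,0,0,0,0,0],
  ],
  claw=4.5,
)

```text
t: 34.95
position: [0.4796, 0.1272, 0.1577]
eef_rot: [-0.299, 0.298, -0.641, 0.641]
ft_force: [-0.5, -0.9, -0.1]
gripper_width: 0.0446
```

```bash
python3 v2.py 32
```

```text
t 34.95 heading -130.06 q6 41.8 q1 1.7 down [ 7.e-04  1.e-04 -1.e+00] pos [0.4796 0.1272 0.1577] F [-0.5 -0.9 -0.1] M [-0.03 -0.06  0.04] w 0.0446
shift cm [ 0.068 -4.227 -0.08 ] turn deg [-5.0000e-02 -1.7606e+02  4.0000e-02]
```

View pics/s32b.png

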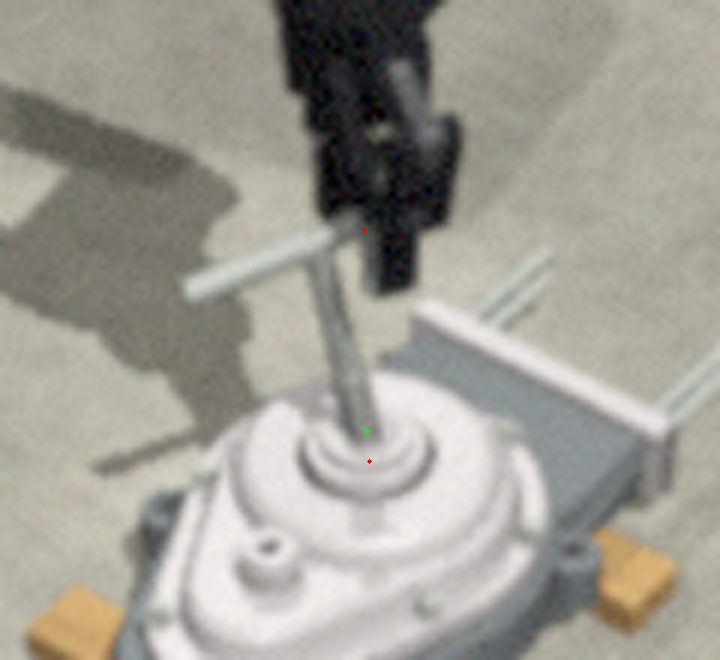

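View pics/w32.png

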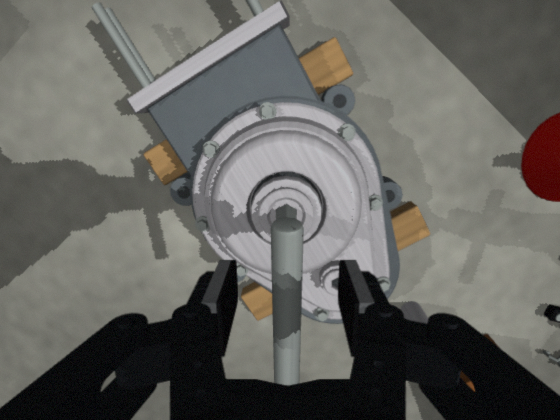

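```bash
python3 - <<'E'
from h import *
s=snap("scene","s33");
L=[]
for n in ("s31","s32","s33"):
    im=load(n)["frame"][100:160,250:310]
    L.append(cv2.convertScaleAbs(cv2.resize(im,None,fx=4.4,fy=8,interpolation=cv2.INTER_CUBIC),alpha=1.3))
cv2.imwrite("pics/cmp.png",np.hstack(L))
E
```

```text
(no output)
```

View pics/cmp.png

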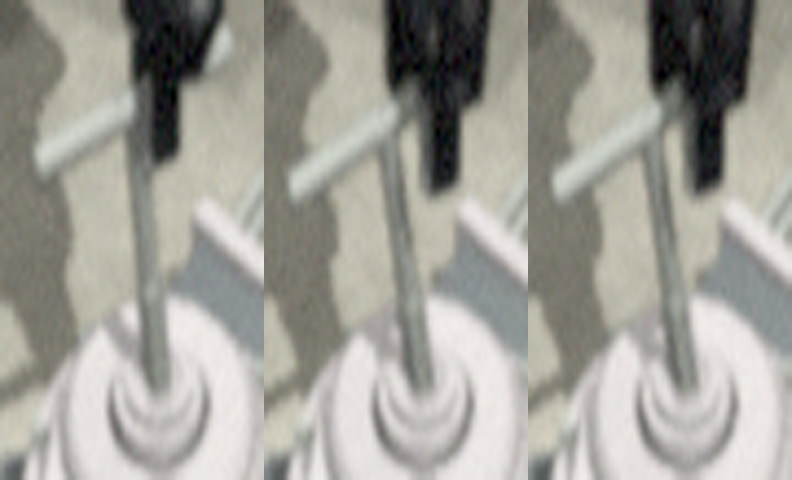

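```bash
python3 - <<'E'
from h import *
from scipy.optimize import least_squares
s=load("s32");w=load("w32")
f=lambda x,y:np.array([225+x/6-.5,75+y/6-.5])
u=np.array([np.cos(np.radians(-130)),np.sin(np.radians(-130)),0]);z=np.array([0,0,1.])
def pts(p):
    th,z0,e,ph=p; n=np.array([-u[1],u[0],0])
    a=np.cos(th)*z+np.sin(th)*u; a=a+np.sin(ph)*n; a/=np.linalg.norm(a)
    b=u-a*(u@a); b/=np.linalg.norm(b)
    t=np.array([.479,.1277,z0])+u*e
    return t,a,b
def res(p):
    t,a,b=pts(p)
    return np.r_[proj(s,t+.12*a+.055*b)[0]-f(188,290),proj(s,t+.114*a)[0]-f(318,250),proj(s,t+.05*a)[0]-f(347,372),proj(w,t+.12*a-.055*b)[0]-[287,222]]
r=least_squares(res,[.1,.09,0,0],x_scale=[.1,.01,.01,.1]);print(np.degrees(r.x[0]),r.x[1:3],np.degrees(r.x[3]),r.fun.round(2))
t,a,b=pts(r.x);print("tip",t,"bar mid",t+.12*a,"ends",t+.12*a+.055*b,t+.12*a-.055*b)
E
```

```text
8.735067817409771 [0.09327335 0.00164192] 0.4810764175031228 [-0.44  0.25  0.32  0.12 -0.19 -0.5  -0.   -0.04]
tip [0.47794459 0.12644222 0.09327335] bar mid [0.46700271 0.11183477 0.21187731] ends [0.43200508 0.07023659 0.20352528] [0.50200035 0.15343296 0.22022933]
```

move_arm(
  steps=[
    [0.4,-0.1,0,0,0,3],
    [0.8,-0.2,0,0,0,6],
    [1.2,-0.28,0,0,0,8.7],
    [1.2,-0.28,0,0,0,8.7],
    [1.2,-0.28,0,0,0,8.7],
  ],
)

```text
t: 35.6
position: [0.4717, 0.1178, 0.1604]
eef_rot: [0.346, -0.249, 0.662, -0.617]
ft_force: [-1.1, -0.4, -1.1]
gripper_width: 0.0447
```

```bash
python3 v2.py 34
```

```text
t 35.6 heading -130.1 q6 33.8 q1 -3.7 down [ 0.0974  0.1152 -0.9886] pos [0.4717 0.1178 0.1604] F [-1.1 -0.4 -1.1] M [-0.06  0.03 -0.02] w 0.0447
shift cm [-1.74  -3.742 -0.088] turn deg [ -13.32 -175.6    -0.42]
```

View pics/s34b.png

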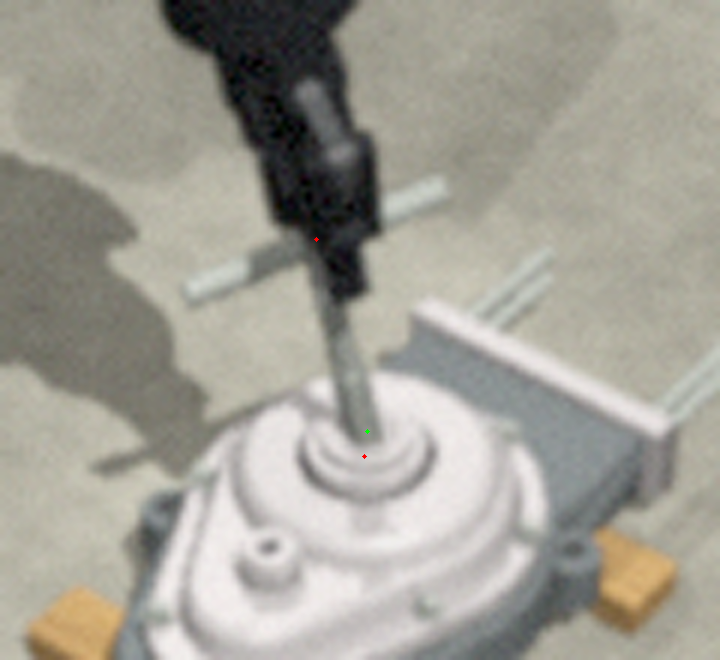

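View pics/w34.png

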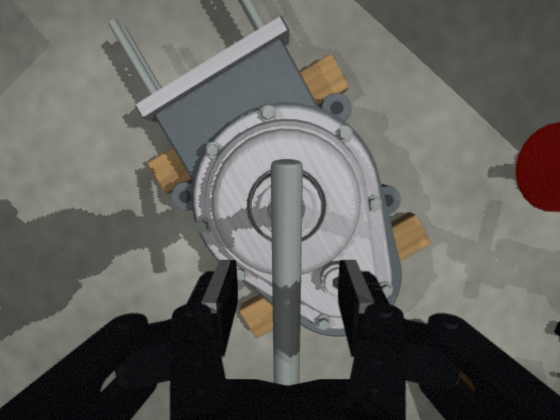

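move_arm(
  steps=[
    [0,0,0,0,0,0],
    [0,0,0,0,0,0],
    [0,0,0,0,0,0],
    [0,0,0,0,0,0],
    [0,0,0,0,0,0],
    [0,0,0,0,0,0],
    [-0.3,0.02,0,0,0,-2.2],
    [-0.6,0.05,0,0,0,-4.4],
    [-0.9,0.08,0,0,0,-6.6],
    [-1.2,0.1,0,0,0,-8.7],
    [-1.2,0.1,0,0,0,-8.7],
  ],
  claw=0.5,
  squeeze=80,
)

```text
t: 36.8
position: [0.4788, 0.1273, 0.1599]
eef_rot: [0.298, -0.3, 0.641, -0.641]
ft_force: [-1.3, -1.2, -2.4]
gripper_width: 0.0091
```

```bash
python3 v2.py 35
```

```text
t 36.8 heading -129.98 q6 41.8 q1 1.8 down [-0.0028 -0.0012 -1.    ] pos [0.4788 0.1273 0.1599] F [-1.3 -1.2 -2.4] M [-0.39  0.26 -0.04] w 0.0091
shift cm [ 0.038 -4.006 -0.02 ] turn deg [ 2.4000e-01 -1.7598e+02 -1.1000e-01]
```

View pics/s35b.png

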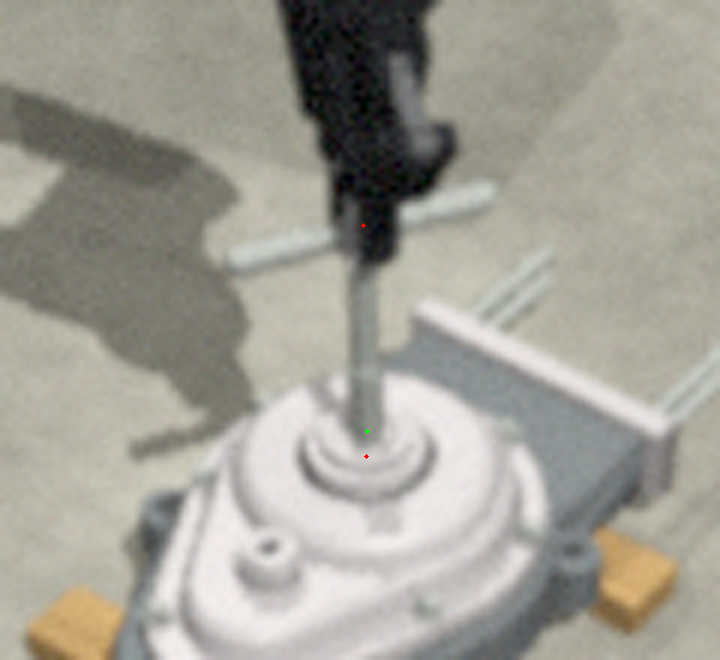

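View pics/w35.png

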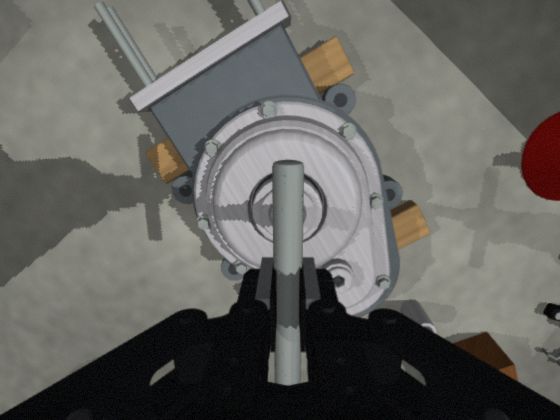

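move_arm(
  steps=[
    [0,0.15,0,0,0,0],
    [0,0.3,0,0,3,0],
    [0,0.3,0,0,6,0],
    [0,0.3,0,0,9,0],
    [0,0.3,0,0,9,0],
  ],
)

```text
t: 37.4
position: [0.4786, 0.1268, 0.1575]
eef_rot: [0.247, -0.248, 0.663, -0.662]
ft_force: [-1.3, -1.5, -4.0]
gripper_width: 0.0095
```

```bash
python3 -c "
from h import *
plan([.4785,.1272,.16],46)"
```

```text
t 37.4 heading -139.08 q6 50.8 q1 1.7 down [-0.0012  0.     -1.    ] pos [0.4786 0.1268 0.1575] F [-1.3 -1.5 -4. ] M [-0.28  0.44 -0.  ] w 0.0095
shift cm [-0.022 -0.252 -0.037] turn deg [-8.0000e-02  1.7492e+02  7.0000e-02]
```

move_arm(
  steps=[
    [0,0,0,0,3,0],
    [0,0,0,0,6,0],
    [0,0,0,0,6,0],
  ],
)

```text
t: 37.7
position: [0.4787, 0.1269, 0.1575]
eef_rot: [0.212, -0.213, 0.674, -0.674]
ft_force: [-2.4, -0.4, -4.2]
gripper_width: 0.0091
```

```bash
python3 -c "
from h import *
plan([.4785,.1272,.16],46)"
```

```text
t 37.7 heading -144.98 q6 56.7 q1 1.7 down [-1.2e-03 -2.0e-04 -1.0e+00] pos [0.4787 0.1269 0.1575] F [-2.4 -0.4 -4.2] M [-0.34  0.44  0.28] w 0.0091
shift cm [-0.007 -0.251 -0.037] turn deg [-9.0000e-02  1.6902e+02  5.0000e-02]
```

move_arm(
  steps=[
    [0,0,0,0,2,0],
    [0,0,0,0,2,0],
    [0,0,0,0,2,0],
  ],
)

```text
t: 38.0
position: [0.4788, 0.127, 0.1576]
eef_rot: [0.201, -0.202, 0.678, -0.678]
ft_force: [-1.3, -1.9, -5.4]
gripper_width: 0.0091
```

```bash
python3 v2.py 36; python3 -c "
from h import *
plan([.4785,.1272,.16],46)"; python3 bar.py w25 w35 w27 w36
```

```text
t 38.0 heading -146.95 q6 58.7 q1 1.7 down [-1.1e-03 -3.0e-04 -1.0e+00] pos [0.4788 0.127  0.1576] F [-1.3 -1.9 -5.4] M [-0.39  0.52  0.4 ] w 0.0091
shift cm [ 0.02  -4.243 -0.036] turn deg [-8.0000e-02  1.6705e+02  4.0000e-02]
t 38.1 heading -146.99 q6 58.7 q1 1.7 down [-1.1e-03 -2.0e-04 -1.0e+00] pos [0.4789 0.127  0.1576] F [-1.2 -1.4 -5.7] M [-0.4   0.5   0.38] w 0.0092
shift cm [ 0.021 -0.245 -0.033] turn deg [-8.0000e-02  1.6701e+02  4.0000e-02]
```

View pics/barz.png

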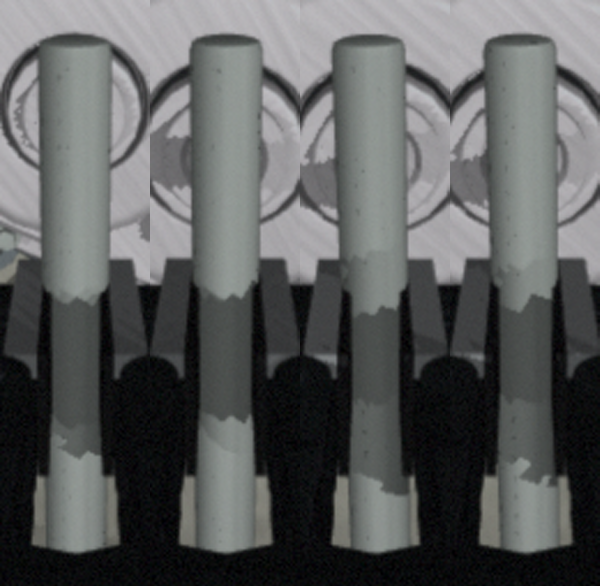

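move_arm(
  steps=[
    [0,0,0,0,-2,0],
    [0,0,0,0,-3.5,0],
    [0,-0.5,0,0,-3.5,0],
    [0,-1,0,0,-3.5,0],
    [0,-2,0,0,-3.5,0],
    [0,-3.5,0,0,-3.5,0],
    [0,-5,0,0,-3.5,0],
    [0,-6,0,0,-3.5,0],
    [1,-6,2,0,0,0],
    [2.3,-6,4,0,4,0],
    [2.3,-6,4,0,6,0],
    [2.3,-6,4,0,6,0],
    [2.3,-6,4,0,6,0],
  ],
)

```text
t: 39.4
position: [0.4824, 0.0812, 0.2193]
eef_rot: [-0.166, 0.164, -0.687, 0.688]
ft_force: [-0.2, -0.7, -3.8]
gripper_width: 0.009
```

```bash
python3 - <<'E'
from h import *
s=snap("wrist","w37");u,v=proj(s,[.479,.1276,.105])[0].astype(int);print(u-20,v-20)
crop(s,"w37c",u-20,v-20,u+20,v+20,15)
plan([.4955,-.1868,.16],172)
s=snap("scene","s37");crop(s,"s37b",205,75,345,185,5.5)
E
```

```text
217 152
t 39.45 heading -153.0 q6 59.3 q1 -3.7 down [ 1.5e-03  1.0e-04 -1.0e+00] pos [0.4822 0.0814 0.219 ] F [-1.4  0.3 -2.8] M [-0.02 -0.03  0.04] w 0.0094
shift cm [10.999  5.898 24.494] turn deg [-1.0e-02  3.5e+01 -9.0e-02]
```

View pics/w37c.png

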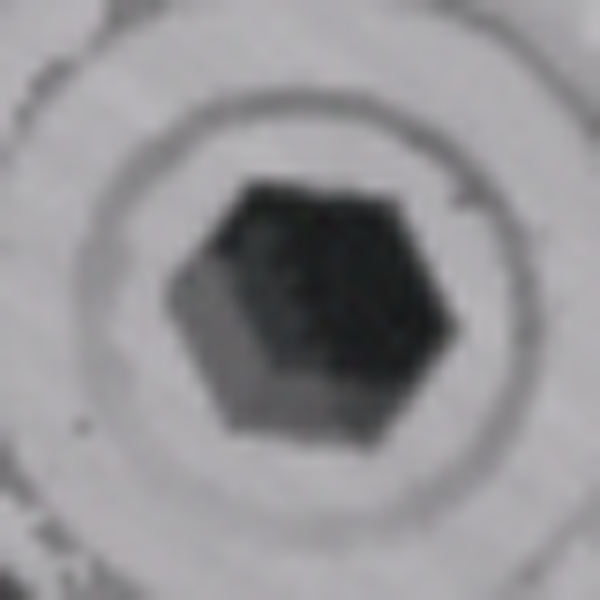

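View pics/s37b.png

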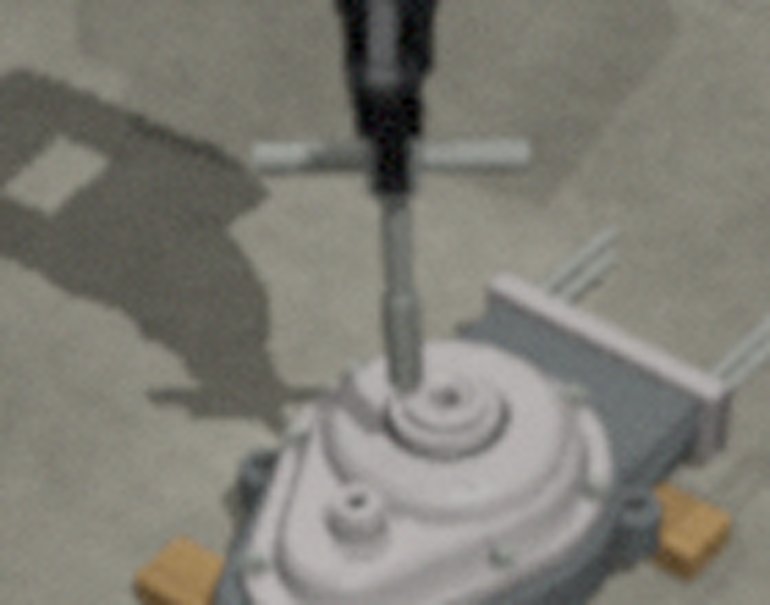

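move_arm(
  steps=[
    [0.7,0,1.5,0,3,0],
    [1.8,0,4,0,6,0],
    [3.1,0,7,0,10,0],
    [4.5,0,10,0,14,0],
    [5.8,0,13,0,18,0],
    [7.2,0,16,0,22,0],
    [8.5,0,19,0,26,0],
    [9.8,0,22,0,30,0],
    [10.6,1.5,23.8,0,33,0],
    [11,3,24.5,0,35,0],
    [11,4.5,24.5,0,35,0],
    [11,5.9,24.5,0,35,0],
    [11,5.9,24.5,0,35,0],
    [11,5.9,24.5,0,35,0],
  ],
)

```text
t: 40.9
position: [0.4947, -0.1861, 0.1587]
eef_rot: [-0.049, 0.049, 0.706, -0.705]
ft_force: [0.5, -0.1, -2.2]
gripper_width: 0.0092
```

```bash
cat > v3.py <<'E'
from h import *
import sys
n=sys.argv[1]
w=snap("wrist","w"+n);s=snap("scene","s"+n);o=w["obs"];Rt=q2R(o["eef_rot"]);p=o["position"];plan([.4955,-.1868,.085],172,o)
x0,y0,x1,y1=160,170,290,310
im=cv2.convertScaleAbs(cv2.resize(s["frame"][y0:y1,x0:x1],None,fx=5,fy=5,interpolation=cv2.INTER_CUBIC),alpha=1.3)
def dot(P,c):
    u=(proj(s,P)[0]-[x0,y0]+.5)*5; cv2.circle(im,tuple(int(x) for x in u),2,c,-1)
dot(p+Rt[:,1]*.068,(0,0,255)); dot(p-Rt[:,1]*.052,(0,0,255)); dot([.4955,-.1868,.055],(0,255,0))
cv2.imwrite("pics/s"+n+"b.png",im)
E
python3 v3.py 40
```

```text
t 40.9 heading 172.04 q6 65.0 q1 -32.9 down [-6.e-04  5.e-04 -1.e+00] pos [ 0.4947 -0.1861  0.1587] F [ 0.5 -0.1 -2.2] M [0.01 0.   0.04] w 0.0092
shift cm [-0.093  7.373  0.057] turn deg [0.02 0.04 0.04]
```

View pics/s40b.png

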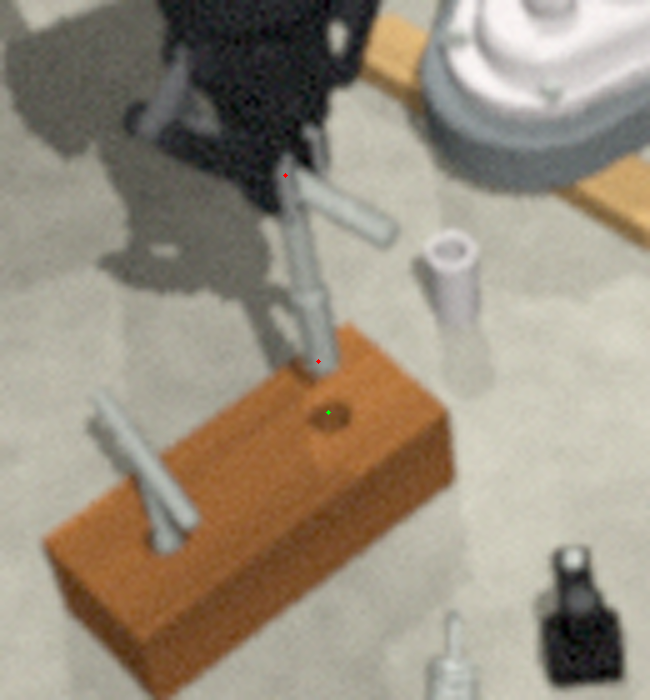

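View pics/w40.png

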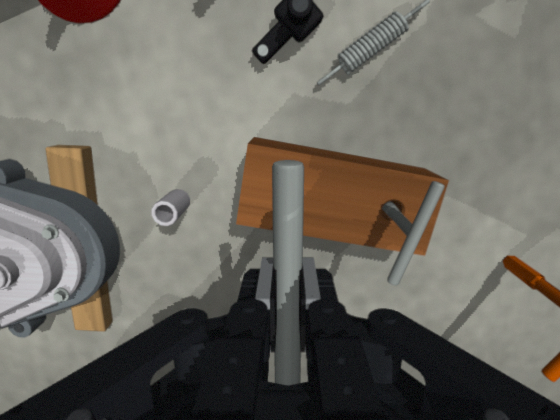

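```bash
python3 - <<'E'
from h import *
s=load("s40");f=lambda x,y:(160+x/5-.5,170+y/5-.5)
crop(s,"s40d",210,225,245,265,18)
print(unproj(s,[f(330,416)],.055),unproj(s,[f(321,367)],.0907))
E
```

```text
[[ 0.49734178 -0.18809912  0.055     ]] [[ 0.49727001 -0.18826709  0.0907    ]]
```

View pics/s40d.png

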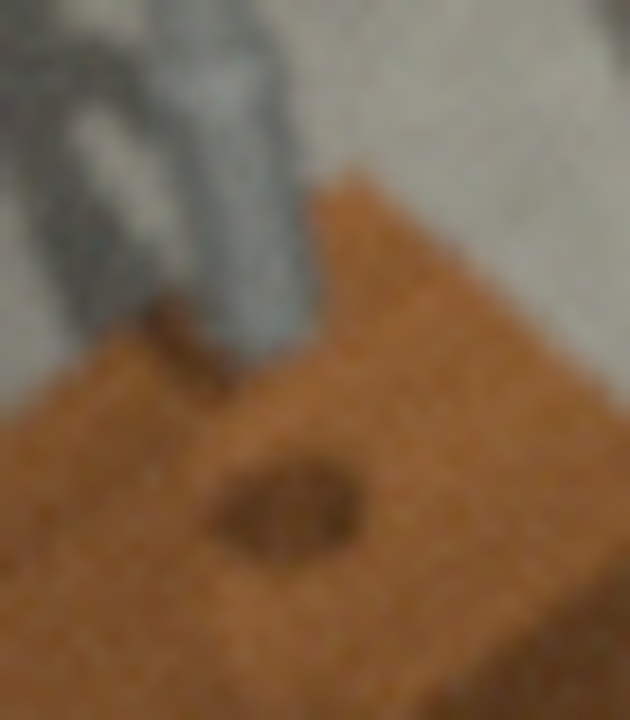

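move_arm(
  steps=[
    [0,1.5,0,0,0,0],
    [0,2.8,0,0,0,0],
    [0,3.4,0,0,0,0],
    [0,4,0,0,0,0],
    [0,4.6,0,0,0,0],
    [0,4.6,0,0,0,0],
  ],
)

```text
t: 41.6
position: [0.4942, -0.1869, 0.112]
eef_rot: [-0.05, 0.049, 0.706, -0.705]
ft_force: [-0.4, -0.0, -1.6]
gripper_width: 0.0093
```

```bash
python3 v3.py 41
```

```text
t 41.6 heading 171.94 q6 65.0 q1 -33.0 down [-1.6e-03  9.0e-04 -1.0e+00] pos [ 0.4942 -0.1869  0.112 ] F [-0.4 -0.  -1.6] M [-0.04  0.02 -0.03] w 0.0093
shift cm [-0.137  2.695 -0.026] turn deg [ 0.04 -0.06  0.1 ]
```

View pics/s41b.png

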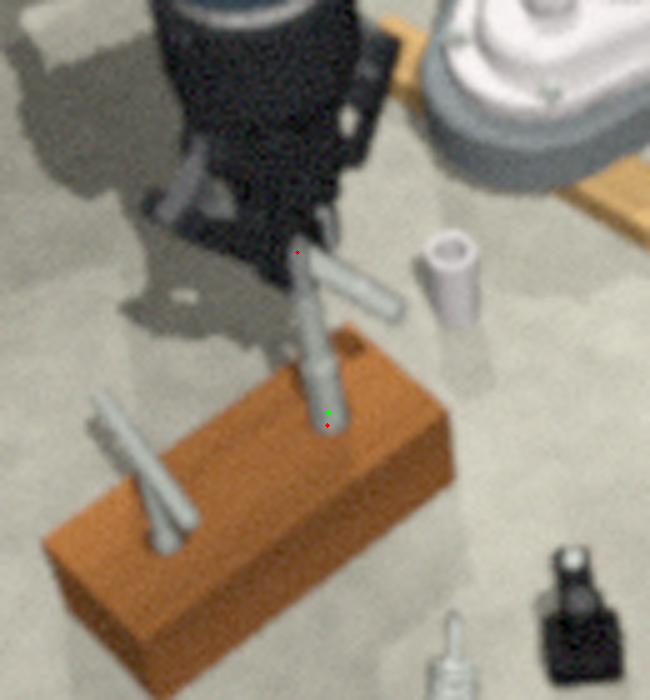

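move_arm(
  steps=[
    [0,0.5,0,0,0,0],
    [0,1,0,0,0,0],
    [0,1.5,0,0,0,0],
    [0,2,0,0,0,0],
    [0,2.5,0,0,0,0],
    [0,2.5,0,0,0,0],
  ],
)

```text
t: 42.3
position: [0.4941, -0.1868, 0.0869]
eef_rot: [-0.05, 0.049, 0.706, -0.705]
ft_force: [-0.5, -0.1, -3.2]
gripper_width: 0.009
```

```bash
python3 v3.py 42
```

```text
t 42.3 heading 171.94 q6 65.0 q1 -33.0 down [-0.0016  0.0011 -1.    ] pos [ 0.4941 -0.1868  0.0869] F [-0.5 -0.1 -3.2] M [ 0.04  0.01 -0.02] w 0.009
shift cm [-0.139  0.194 -0.015] turn deg [ 0.05 -0.06  0.1 ]
```

View pics/s42b.png

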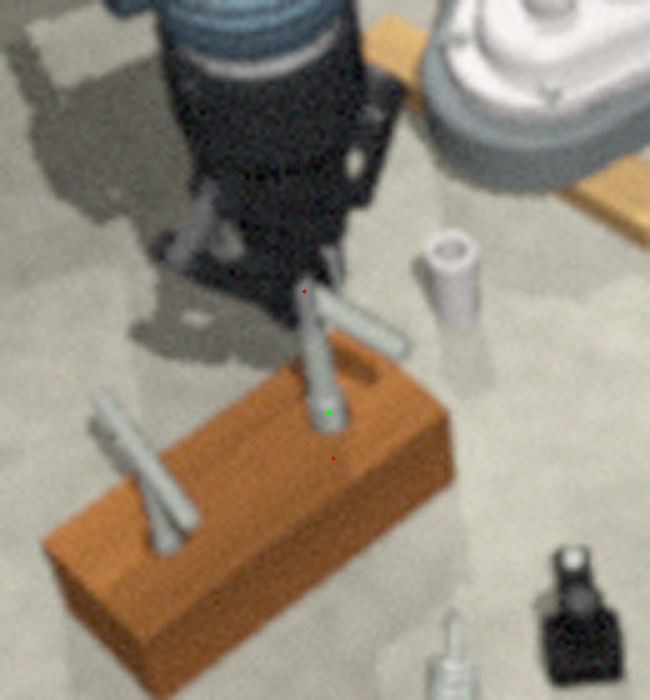

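move_arm(
  steps=[
    [0,0.2,0,0,0,0],
    [0,0.3,0,0,0,0],
    [0,0.3,0,0,0,0],
  ],
)

```text
t: 42.7
position: [0.4947, -0.1871, 0.0849]
eef_rot: [-0.05, 0.05, 0.705, -0.705]
ft_force: [0.0, -0.5, -3.4]
gripper_width: 0.0093
```

move_arm(
  steps=[
    [0,0,0,0,0,0],
    [0,0,0,0,0,0],
    [0,0,0,0,0,0],
    [0,0,0,0,0,0],
    [0,0,0,0,0,0],
  ],
  claw=4.5,
)

```text
t: 43.2
position: [0.4949, -0.1873, 0.0852]
eef_rot: [0.05, -0.05, -0.705, 0.705]
ft_force: [-0.0, -0.5, 0.6]
gripper_width: 0.0446
```

move_arm(
  steps=[
    [0,-1,0,0,0,0],
    [0,-2.5,0,0,0,0],
    [0,-4.5,0,0,0,0],
    [0,-7,0,0,0,0],
    [0,-10,0,0,0,0],
    [0,-13,0,0,0,0],
    [0,-14,0,0,0,0],
    [0,-14,0,0,0,0],
    [0,-14,0,0,0,0],
  ],
)

```text
t: 44.1
position: [0.4942, -0.1868, 0.224]
eef_rot: [-0.05, 0.049, 0.706, -0.705]
ft_force: [-0.0, 0.1, -0.3]
gripper_width: 0.0455
```

```bash
python3 v3.py 43; python3 - <<'E'
from h import *
s=snap("top","t43");crop(s,"t43a",280,190,380,270,7)
plan([.44,.1,.26],172)
E
```

```text
t 44.1 heading 171.94 q6 65.0 q1 -33.0 down [-1.3e-03  8.0e-04 -1.0e+00] pos [ 0.4942 -0.1868  0.224 ] F [-0.   0.1 -0.3] M [-0.06 -0.04 -0.02] w 0.0455
shift cm [-1.4800e-01  1.3901e+01 -1.0000e-02] turn deg [ 0.04 -0.06  0.08]
t 44.25 heading 171.94 q6 65.0 q1 -33.0 down [-0.0029  0.0019 -1.    ] pos [ 0.4938 -0.1866  0.2231] F [ 0.4  0.1 -0.7] M [-0.   -0.01  0.01] w 0.045
shift cm [  9.361  -3.625 -27.629] turn deg [ 0.08 -0.06  0.18]
```

View pics/s43b.png

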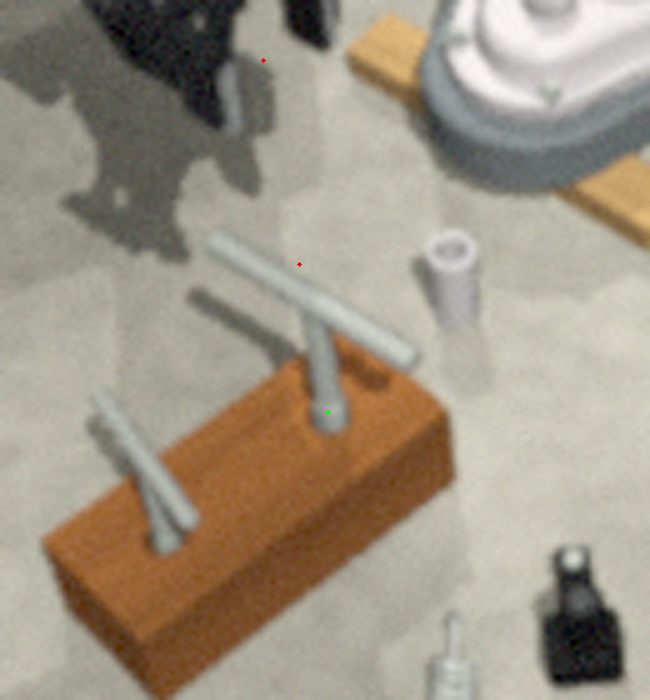

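View pics/w43.png

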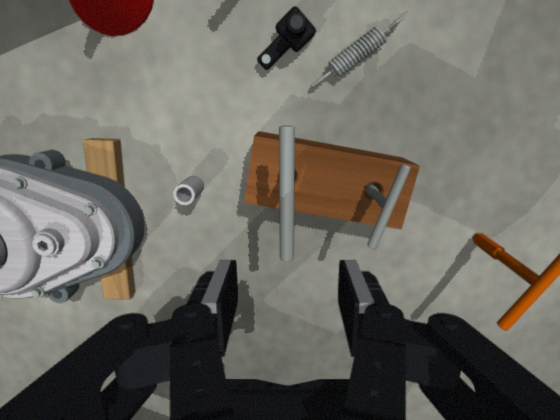

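```bash
python3 - <<'E'
from workcell import manip
print(manip.hand_in())
o=manip.get_obs();print(o["t"],o["ft_force"])
E
```

```text
the job is handed in; nothing more can be done
None
the job is handed in; nothing more can be done
```

I took the larger key from the stand and put it into the big cap. I screwed the cap clockwise to its stop with one fresh grip, then stood the key back in its own hole and let go. The job was handed in at about 44 s; no verdict was reported.

**What my last checks showed**
- **Cap:** it turned about 296° (5.2 rad). Resistance then jumped from about 0.1 to about 0.4 N m, and it did so at the same heading on two further tries. The socket's angle in the wrist camera was the same after two separate tightenings, about 50° modulo 60°. The stop is inferred from this; I cannot read the cap joint directly.
- **Key:** the scene picture shows it upright in its hole, at about its starting height. The gripper was open and clear, with the wrist force near zero.
- **Other parts:** the smaller key, spring, spacer and mirror mount look undisturbed in the last pictures. The funnel was only partly in view.

**What went wrong or disagreed**
- **Finger length:** the fingers end about 35 mm short of the stated TCP, so my first close shut above the bar. I gripped lower after that.
- **Over-turning:** before I recognised the stop, I pushed the key about 60° past it, so the hex slipped over in the socket. I backed off and tightened again.
- **Play in the socket:** the key met firm resistance about 15° past alignment with the socket, not the stated 6°. I put this down to soft contact.
- **Slipped grip:** on the last check insertion the key slipped in the fingers and leaned about 9° in the socket. I righted it and gripped it again before the final tightening.

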